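# Level the projector stand's tray by feel, then set the projector on it

## Task

The ball head of the little projector stand has been knocked and its round tray sits a few degrees off level. Feel across the tray at several points to find its high side, press that side down gently until the tray is level, and let go; then stand the pocket projector upright in the middle of the level tray and leave it there, without disturbing the other things on the chest.

Things in the scene. Friction and masses are not known exactly. Their poses are not given: they have to be found in the camera images.
- stand: Black tabletop projector stand, fixed to the chest top: round weighted foot 130 mm across, 14 mm high, telescopic pole, ball head, and on top a flat bare round tray 170 mm across, 6 mm thick. Origin: centre of the foot's underside, on the chest top; z up; yaw means nothing. The tray's middle stays above it within 4 mm. Touch it slowly: no more than 25 N may bear on the stand.
- tray_low (a point): Fixed point on the stand's upright axis, 130 mm above the foot's underside. The middle of the tray's top face is 0 to 30 mm above this point: the pole is drawn out by an unmeasured amount, which stays put. Tilting hardly changes the middle's height (under 0.5 mm). At the start the tray leans 4 to 8 degrees in an unknown direction; its tilt is not measured.
- ball_low (a point): Fixed point on the stand's upright axis, 22 mm under tray_low. The ball head's centre is 0 to 30 mm above it, 22 mm under the tray's top face. Dry friction of about 0.7 N m holds it, no spring: up to 7 N anywhere on the tray does not turn it; a downward push of 10 to 13 N, 70 mm from the middle, turns it down there, and it stays where it is left.
- projector: Grey pocket projector, a rounded box 66 mm (its x) by 58 mm (its y) by 56 mm high, 270 g, lens on its -x face (sticks out 3 mm), standing upright loose on the chest top. Origin: centre of its underside; z up. Grip it across the 58 mm (its y), pads about 35 mm above its underside.
Not all that is in view belongs to the job. Leave any pink or yellow look-alike of the stand alone.

How it is judged:
By the outcome, as a careful person would: the job done as asked, in the order asked, and still so for the second after the job is handed in, with the robot touching nothing.
It also fails if it takes over 72 s, if anything falls off the work surface, if the arm or the gripper's body presses on something with over 40 N, if the wrist force passes 120 N, or if a joint passes its speed limit or range.

## Robot

A 6-joint arm with a two-finger parallel gripper is mounted at the origin on the work surface. World frame = base frame: x ahead of the robot, y to its left, z up, the work surface at z = 0. Lengths are in mm, angles in rad, forces in N, time in s.
With the tool pointing down it reaches from about 325 to 750 mm from the base axis. Payload 7.6 kg.
Tool frame: the origin (TCP) lies midway between the tips of the shut fingers; the grasp point (between the pads) lies 19 mm behind it (robot.grasp_offset is the z of the grasp point in the tool frame, in mm); z points along the fingers, y is the line along which they close (so a half turn about z gives the same grasp; the last joint's range is limited). The gripper opens to 85 mm and grips with 20 to 120 N. Pads are 22 mm wide; open, the fingers measure 114 mm over their backs; the gripper's body (76 mm by 85 mm) begins 54 mm behind the grasp point. The pads swing forward as they close: fully open they stand 13 mm farther back than shut.
Start: joints at [1.218, 0.052, 1.401, -0, 1.689, -0.07], TCP at [146.483, 504.175, 194.423] pointing down, gripper open.
Joint ranges: [-2.9, 2.9], [-0.91, 2.17], [0.12, 2.37], [-1.06, 4.2], [0.26, 2.73], [-2.93, 2.93]. Speed limits (rad/s): [2.57, 2.57, 3.01, 3.14, 3.14, 3.14].

## Interface

Orientations are given as a rotation vector (axis times angle).
In Python, from cell import robot gives the robot as it stands.
- The arm moves only by the tool apply_moves, never from a script. Its argument "motion" is a list of rows, each an object with "grip": the gripper command: -1 is shut, 1 is fully open, values between are in proportion; "travel": the shift along the world's x, y, z in units of 0.2 m (1.0 is 0.2 m), a list of three; "yaw": the turn about the world's z in units of 0.5 rad (1.0 is 0.5 rad). A call has 1 to 10 rows; each row is the pose to reach, as a shift and turn from the pose commanded when the call began; what a row does not reach only later rows make up. A row lasts 1/12 s, in which the tool goes at most 41.7 mm and 7.16 degrees, less where a joint would pass 70% of its speed; a pose out of reach is approached as far as the arm can. A call with a number of a shift or a turn outside -1 to 1 is refused whole. A call with a gripper value outside its range is refused whole. The fingers move at their own pace and stop on an object; "newtons" is the grip in N (left out, the last holds). Time passes only in rows, so rows that repeat a pose let the fingers close. It gives the time, the measured TCP pose, the force, the opening and the grip force at its end, in the units of the state.
- robot.sense(): the state, without advancing time (a new reading comes with each control period).
- robot.read_camera(name): name is "scene" or "top" or "wrist"; returns the picture (480x640x3 uint8, red, green, blue); there is no depth.
- robot.camera_model(name): a dict with "fov_y" (degrees; the focal length in pixels is half the picture's height over the tangent of half this angle, whatever the lens; pixels are square), "cx", "cy" (the principal point, pixels), "world_to_cam" (4x4, takes a point from world to camera coordinates); the wrist camera has in their place "hand_eye" (4x4, takes a point from camera to tool coordinates, whose origin is the TCP and whose axes are the flange's). Camera axes: x right, y down, z forward; pixel columns grow to the right and rows downward; lengths in mm; the calibration is good to about 2 mm. A picture is of the moment at which its call begins: read the wrist's pose just before it. camera_model takes no time and is no camera call.
- robot.job_done(): hands the job in; it is judged then, once.
Trained networks look in the newest picture that a camera, given by its name, has taken for a name from the list of things; names that differ only in an ending like _2 or _b are one class to them, and where a whole thing is asked for, a point or a joint stands for the part that bears it (a point fixed in the world has none). Each returns a list of dicts, best first, with "score" (0 to 1); they miss things now and then, are a little off and sometimes report something else, mostly with a low value. They report only what shows in the picture. A call takes as long as a camera call. They do not tell look-alikes from the thing itself.
- robot.search_frame(camera, query): "position" ([column, row] in pixels, amid what is visible of it).
The state is a dict: "clock": time; "qpos": joint angles; "joint_velocities": joint speeds; "tau": joint torques, N m; "eef_pos": TCP position; "eef_rot": TCP orientation; "wrist_force": force on the tool from outside, world axes, zero at the start; "moment": the same for the moment, N m; "grip_width": opening from 0.0 (shut) to 1.0 (fully open); "finger_force": force on a finger pad.
Only numpy, scipy, OpenCV 4.12 (cv2) and the standard library are available. Lean on these libraries where they do the work, as an engineer would, in place of code of your own. Each camera call takes 0.05 s, during which the arm holds its last target. There are 200 camera calls.

## Working session

There is one attempt and no reset: what is moved stays moved. The work goes in short steps, Python scripts to look and compute and a tool call to move; the robot and the scene stay as the last step left them, time stands still between calls to the robot, and variables do not carry over. Pictures are saved under pics/ and viewed, at most 10 in all, crops included, and the job is handed in when it is done.

Besides the shell and the picture viewer there is one more tool, called after ">>>" by a JSON object that holds its "op" and its "data", one argument or row to a line. apply_moves: Moves the arm, as the interface text tells. Its arguments: {"type":"object","properties":{"motion":{"type":"array","items":{"type":"object","properties":{"grip":{"type":"number"},"travel":{"type":"array","items":{"type":"number","minimum":-1,"maximum":1}},"yaw":{"type":"number","minimum":-1,"maximum":1}}}},"newtons":{"type":"number"}},"required":["motion"]}

```bash
mkdir -p pics; cat > h.py <<'E'
import numpy as np, cv2
from cell import robot
def snap(c,n):
    im=robot.read_camera(c); cv2.imwrite(f'pics/{n}.png',im[:,:,::-1]); return im
E
python3 - <<'E'
from h import *
a=snap('scene','s0');b=snap('top','t0')
cv2.imwrite('pics/both.png',cv2.resize(np.vstack([a,b]),(800,1200))[:,:,::-1]) if 0 else None
for c in('scene','top'):
    for q in('stand','projector'): print(c,q,robot.search_frame(c,q))
    m=robot.camera_model(c);print({k:(np.round(v,3).tolist()) for k,v in m.items() if not isinstance(v,str)})
print(robot.sense())
E
```

```text
scene stand [{'position': [430.1, 219.4], 'score': 0.62}, {'position': [353.9, 108.0], 'score': 0.57}, {'position': [229.2, 200.1], 'score': 0.55}]
scene projector [{'position': [271.5, 349.8], 'score': 0.73}]
{'fov_y': 47.998, 'cx': 318.158, 'cy': 231.213, 'world_to_cam': [[0.533, 0.846, 0.006, -234.961], [0.817, -0.512, -0.265, -355.315], [-0.221, 0.146, -0.964, 1019.598], [0.0, 0.0, 0.0, 1.0]]}
top stand [{'position': [381.6, 319.5], 'score': 0.82}, {'position': [223.7, 182.4], 'score': 0.75}, {'position': [210.2, 338.1], 'score': 0.66}]
top projector [{'position': [416.1, 181.4], 'score': 0.9}]
{'fov_y': 47.828, 'cx': 316.713, 'cy': 241.127, 'world_to_cam': [[0.015, -1.0, 0.007, -13.746], [-0.996, -0.015, -0.084, 463.244], [0.084, -0.006, -0.996, 879.84], [0.0, 0.0, 0.0, 1.0]]}
{'clock': 0.3, 'qpos': array([ 1.21771363e+00,  5.24599913e-02,  1.40103722e+00,  3.22570398e-05,
        1.68857664e+00, -7.02786469e-02]), 'joint_velocities': array([-0.00037106, -0.00039718, -0.00250074, -0.00142219,  0.00194244,
        0.00028366]), 'tau': array([-6.56108532e-04, -3.81064725e+01, -3.59783721e+01, -6.54780933e-05,
        2.60635738e-03,  9.38107576e-06]), 'eef_pos': array([146.42554013, 504.06862616, 194.11681901]), 'eef_rot': array([-4.42724131e-01, -3.11010727e+00,  7.28397874e-04]), 'wrist_force': array([0.03725829, 0.08122985, 0.44862548]), 'moment': array([0.0705536 , 0.01093301, 0.03313566]), 'finger_force': 0.0, 'grip_width': 0.9996787613763161}
```

View pics/s0.png

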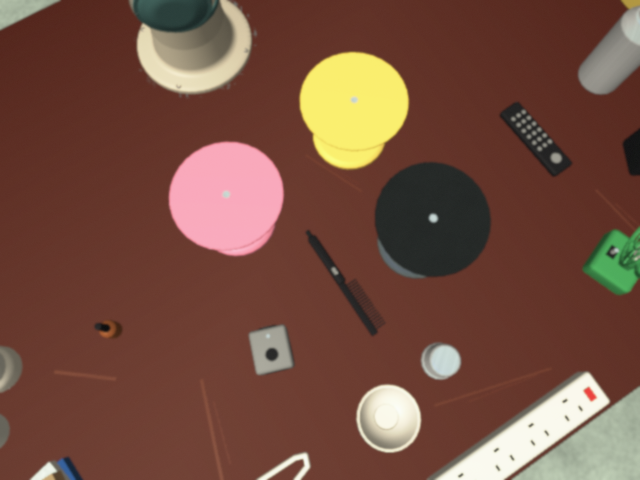

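View pics/t0.png

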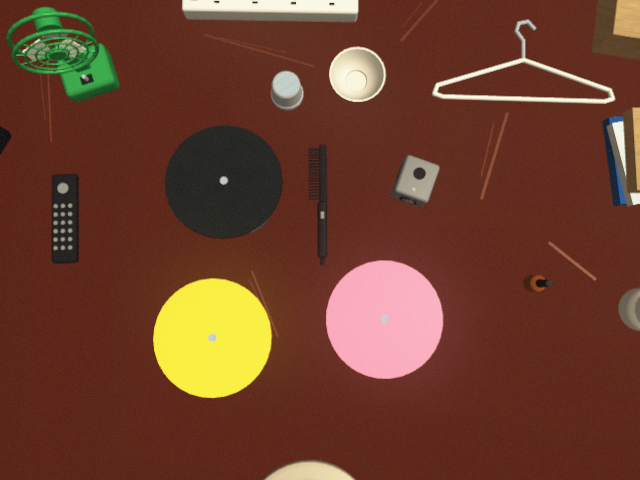

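```bash
cat > fit.py <<'E'
from h import *
from scipy.optimize import least_squares
def K(m): f=240/np.tan(np.radians(m['fov_y']/2)); return f,m['cx'],m['cy']
def proj(m,P):
    T=np.array(m['world_to_cam']); q=P@T[:3,:3].T+T[:3,3]; f,cx,cy=K(m); return np.c_[f*q[:,0]/q[:,2]+cx,f*q[:,1]/q[:,2]+cy]
def ray(m,uv,z):
    T=np.array(m['world_to_cam']);R=T[:3,:3];c=-R.T@T[:3,3];f,cx,cy=K(m)
    d=R.T@np.array([(uv[0]-cx)/f,(uv[1]-cy)/f,1]);return c+d*(z-c[2])/d[2]
def tri(ms,uvs):
    return least_squares(lambda p:np.concatenate([proj(m,p[None])[0]-u for m,u in zip(ms,uvs)]),[450,50,100])
E
python3 - <<'E'
from fit import *
ms=[robot.camera_model(c) for c in('scene','top')]
ims=[cv2.imread('pics/s0.png'),cv2.imread('pics/t0.png')]
uv=[(433,218),(223.7,181)]
r=tri(ms,uv);print('tray',r.x,r.fun)
C=[]
for im,u,r_ in zip(ims,uv,(75,75)):
    g=im.max(2).astype(np.uint8); s=im.astype(int)
    # tray: darkest
    mk=((s[:,:,2]<45)).astype(np.uint8)*255
    w=np.zeros_like(mk);cv2.circle(w,(int(u[0]),int(u[1])),r_,255,-1);mk&=w
    cs,_=cv2.findContours(mk,cv2.RETR_EXTERNAL,cv2.CHAIN_APPROX_NONE);c=max(cs,key=cv2.contourArea)
    c=cv2.convexHull(c);print(cv2.fitEllipse(c)); C.append(c[:,0].astype(float))
a=np.linspace(0,2*np.pi,360,endpoint=False)
def model(p):
    n=np.array([p[3],p[4],1]);n/=np.linalg.norm(n);e=np.cross([0,1,0],n);e/=np.linalg.norm(e);f=np.cross(n,e)
    return p[:3]+85*(np.outer(np.cos(a),e)+np.outer(np.sin(a),f))
def res(p,use=(0,1)):
    P=model(p);o=[]
    for i in use:
        c=proj(ms[i],P).astype(np.float32).reshape(-1,1,2)
        o+=[cv2.pointPolygonTest(c,tuple(map(float,q)),True) for q in C[i]]
    return np.array(o)
for use in((0,1),):
    q=least_squares(res,np.r_[r.x,0,0],loss='soft_l1',diff_step=1e-3,x_scale=[1,1,1,.02,.02],args=(use,));print(q.x,np.abs(q.fun).mean(),'high dir',np.degrees(np.arctan2(-q.x[4],-q.x[3])),'tilt',np.degrees(np.hypot(*q.x[3:])))
r=tri(ms,[(271.5,349.8),(416.1,181.4)]);print('proj',r.x,r.fun)
crop=np.hstack([cv2.resize(ims[0][310:390,230:310],(400,400),interpolation=2),cv2.resize(ims[1][141:221,376:456],(400,400),interpolation=2)])
vis=np.hstack([cv2.resize(ims[0][150:290,360:500],(400,400)),cv2.resize(ims[1][110:250,150:290],(400,400))])
cv2.imwrite('pics/c1.png',cv2.resize(np.vstack([crop,vis]),(600,600)))
E
```

```text
tray [539.82707407 132.04145163 139.20440892] [-1.40027705  0.17311199 -1.21321522 -0.71354912]
((432.18829345703125, 219.06210327148438), (110.30410766601562, 114.9139404296875), 127.08100128173828)
((223.35008239746094, 181.62326049804688), (111.40768432617188, 116.52059936523438), 79.35653686523438)
[5.39854137e+02 1.33018138e+02 1.37187980e+02 1.07254688e-01
 3.23677661e-02] 0.8340116507367148 high dir -163.207017601892 tilt 6.418979039144163
proj [ 566.0208601  -167.90764768   28.81487414] [-1.56982615  0.10409255 -1.4855297  -0.77061108]
```

View pics/c1.png

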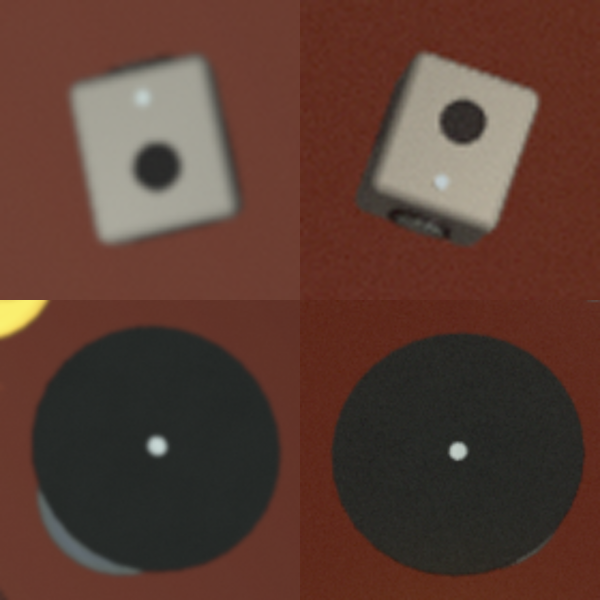

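Candidates for the stand in the scene view are black (432,218), yellow (353,108) and pink (229,200). The black one fits, and the crop confirms it (bottom row: black tray with a pale centre mark). The projector is at scene (271,350) and top (416,181), with its lens facing the bottom of the top view (-x).

```bash
python3 - <<'E'
from fit import *
ms=[robot.camera_model(c) for c in('scene','top')]
t=[(70,88),(207,55),(238,212),(102,243)];t=[(230+a/3.75,310+b/3.75) for a,b in t]
u=[(122,52),(240,97),(193,230),(75,188)];u=[(376+a/3.75,141+b/3.75) for a,b in u]
for m,c in zip(ms,(t,u)):
    P=np.array([ray(m,q,56) for q in c]);print(P.round(1).tolist(),P.mean(0).round(1));
    for i in range(4): d=P[(i+1)%4]-P[i];print(np.linalg.norm(d).round(1),np.degrees(np.arctan2(d[1],d[0])).round(1),end='; ')
    print()
print('tray z=138',ray(ms[0],(433,218),138),ray(ms[1],(223.7,181),138))
E
```

```text
[[530.1, -181.6, 56.0], [548.4, -127.6, 56.0], [608.2, -149.4, 56.0], [589.5, -201.5, 56.0]] [ 569.  -165.1   56. ]
57.0 71.3; 63.6 -20.0; 55.3 -109.7; 62.7 161.5; 
[[602.6, -153.0, 56.0], [583.8, -203.9, 56.0], [525.6, -183.5, 56.0], [543.0, -132.8, 56.0]] [ 563.7 -168.3   56. ]
54.3 -110.3; 61.6 160.7; 53.5 71.1; 63.0 -18.7; 
tray z=138 [540.53589162 134.35192972 138.        ] [539.04076093 130.45639461 138.        ]
```

>>> {"op": "apply_moves", "data": {
  "motion": [
    {"grip":-1,"travel":[0.2,0.0,0.0]},
    {"grip":-1,"travel":[0.4,-0.2,0.0]},
    {"grip":-1,"travel":[0.6,-0.4,0.0]},
    {"grip":-1,"travel":[0.8,-0.6,0.0]},
    {"grip":-1,"travel":[1.0,-0.8,-0.02]},
    {"grip":-1,"travel":[1.0,-1.0,-0.03]},
    {"grip":-1,"travel":[1.0,-1.0,-0.03]}
  ]
}}

```text
$.motion[0]: bad value
```

>>> {"op": "apply_moves", "data": {
  "motion": [
    {"grip":-1,"yaw":0,"travel":[0.1,-0.1,0.0]},
    {"grip":-1,"yaw":0,"travel":[0.25,-0.24,0.0]},
    {"grip":-1,"yaw":0,"travel":[0.4,-0.38,0.0]},
    {"grip":-1,"yaw":0,"travel":[0.55,-0.52,0.0]},
    {"grip":-1,"yaw":0,"travel":[0.7,-0.66,0.0]},
    {"grip":-1,"yaw":0,"travel":[0.85,-0.8,0.0]},
    {"grip":-1,"yaw":0,"travel":[1.0,-0.95,0.0]}
  ]
}}

```text
clock: 0.88
eef_pos: [347.0, 313.2, 194.5]
eef_rot: [0.442, 3.11, 0.001]
wrist_force: [0.5, 0.3, -0.0]
grip_width: 0.006
finger_force: 0.0
```

>>> {"op": "apply_moves", "data": {
  "motion": [
    {"grip":-1,"yaw":0,"travel":[0.15,-0.14,-0.02]},
    {"grip":-1,"yaw":0,"travel":[0.3,-0.28,-0.04]},
    {"grip":-1,"yaw":0,"travel":[0.45,-0.42,-0.06]},
    {"grip":-1,"yaw":0,"travel":[0.6,-0.56,-0.08]},
    {"grip":-1,"yaw":0,"travel":[0.75,-0.7,-0.1]},
    {"grip":-1,"yaw":0,"travel":[0.9,-0.85,-0.12]},
    {"grip":-1,"yaw":0,"travel":[0.965,-0.91,-0.14]},
    {"grip":-1,"yaw":0,"travel":[0.965,-0.91,-0.14]},
    {"grip":-1,"yaw":0,"travel":[0.965,-0.91,-0.14]}
  ]
}}

```text
clock: 1.63
eef_pos: [539.1, 131.9, 165.7]
eef_rot: [-0.446, -3.108, 0.0]
wrist_force: [-0.2, 0.4, -0.1]
grip_width: 0.002
finger_force: 0.0
```

>>> {"op": "apply_moves", "data": {
  "motion": [
    {"grip":-1,"yaw":0,"travel":[0.004,0,-0.04]},
    {"grip":-1,"yaw":0,"travel":[0.004,0,-0.08]},
    {"grip":-1,"yaw":0,"travel":[0.004,0,-0.09]},
    {"grip":-1,"yaw":0,"travel":[0.004,0,-0.1]},
    {"grip":-1,"yaw":0,"travel":[0.004,0,-0.11]},
    {"grip":-1,"yaw":0,"travel":[0.004,0,-0.115]},
    {"grip":-1,"yaw":0,"travel":[0.004,0,-0.115]}
  ]
}}

```text
clock: 2.22
eef_pos: [539.6, 132.9, 143.4]
eef_rot: [0.442, 3.11, 0.0]
wrist_force: [-0.5, 0.0, -0.8]
grip_width: 0.001
finger_force: 0.0
```

>>> {"op": "apply_moves", "data": {
  "motion": [
    {"grip":-1,"yaw":0,"travel":[0,0,-0.002]},
    {"grip":-1,"yaw":0,"travel":[0,0,-0.004]},
    {"grip":-1,"yaw":0,"travel":[0,0,-0.006]},
    {"grip":-1,"yaw":0,"travel":[0,0,-0.006]}
  ]
}}

```text
clock: 2.55
eef_pos: [539.8, 132.7, 142.3]
eef_rot: [0.443, 3.11, 0.0]
wrist_force: [0.5, 0.3, -0.1]
grip_width: 0.002
finger_force: 0.0
```

>>> {"op": "apply_moves", "data": {
  "motion": [
    {"grip":-1,"yaw":0,"travel":[0,0,-0.003]},
    {"grip":-1,"yaw":0,"travel":[0,0,-0.006]},
    {"grip":-1,"yaw":0,"travel":[0,0,-0.006]}
  ]
}}

```text
clock: 2.8
eef_pos: [539.7, 132.7, 140.9]
eef_rot: [-0.443, -3.11, -0.0]
wrist_force: [-0.1, 0.3, 0.2]
grip_width: -0.0
finger_force: 0.0
```

>>> {"op": "apply_moves", "data": {
  "motion": [
    {"grip":-1,"yaw":0,"travel":[0,0,-0.003]},
    {"grip":-1,"yaw":0,"travel":[0,0,-0.005]},
    {"grip":-1,"yaw":0,"travel":[0,0,-0.005]}
  ]
}}

```text
clock: 3.05
eef_pos: [539.7, 132.7, 139.9]
eef_rot: [-0.443, -3.11, -0.0]
wrist_force: [-1.3, -0.2, 0.2]
grip_width: -0.001
finger_force: 0.0
```

>>> {"op": "apply_moves", "data": {
  "motion": [
    {"grip":-1,"yaw":0,"travel":[0,0,-0.003]},
    {"grip":-1,"yaw":0,"travel":[0,0,-0.005]},
    {"grip":-1,"yaw":0,"travel":[0,0,-0.005]}
  ]
}}

```text
clock: 3.3
eef_pos: [539.7, 132.7, 138.9]
eef_rot: [-0.443, -3.11, -0.0]
wrist_force: [-0.8, -0.5, -0.3]
grip_width: 0.002
finger_force: 0.0
```

>>> {"op": "apply_moves", "data": {
  "motion": [
    {"grip":-1,"yaw":0,"travel":[0,0,-0.003]},
    {"grip":-1,"yaw":0,"travel":[0,0,-0.005]},
    {"grip":-1,"yaw":0,"travel":[0,0,-0.005]}
  ]
}}

```text
clock: 3.55
eef_pos: [539.7, 132.7, 137.9]
eef_rot: [-0.443, -3.11, -0.0]
wrist_force: [0.5, -0.1, 0.3]
grip_width: 0.002
finger_force: 0.0
```

>>> {"op": "apply_moves", "data": {
  "motion": [
    {"grip":-1,"yaw":0,"travel":[0,0,-0.003]},
    {"grip":-1,"yaw":0,"travel":[0,0,-0.005]},
    {"grip":-1,"yaw":0,"travel":[0,0,-0.005]}
  ]
}}

```text
clock: 3.8
eef_pos: [539.7, 132.7, 136.9]
eef_rot: [-0.443, -3.11, -0.0]
wrist_force: [1.0, 1.2, -0.2]
grip_width: 0.001
finger_force: 0.0
```

>>> {"op": "apply_moves", "data": {
  "motion": [
    {"grip":-1,"yaw":0,"travel":[0,0,-0.003]},
    {"grip":-1,"yaw":0,"travel":[0,0,-0.005]},
    {"grip":-1,"yaw":0,"travel":[0,0,-0.005]}
  ]
}}

```text
clock: 4.05
eef_pos: [539.7, 132.7, 135.9]
eef_rot: [-0.443, -3.11, -0.0]
wrist_force: [-0.2, -0.0, 0.7]
grip_width: 0.0
finger_force: 0.0
```

>>> {"op": "apply_moves", "data": {
  "motion": [
    {"grip":-1,"yaw":0,"travel":[0,0,-0.002]},
    {"grip":-1,"yaw":0,"travel":[0,0,-0.004]},
    {"grip":-1,"yaw":0,"travel":[0,0,-0.004]}
  ]
}}

```text
clock: 4.3
eef_pos: [539.7, 132.7, 135.1]
eef_rot: [-0.443, -3.11, -0.0]
wrist_force: [-0.5, 0.9, -0.4]
grip_width: -0.005
finger_force: 0.0
```

>>> {"op": "apply_moves", "data": {
  "motion": [
    {"grip":-1,"yaw":0,"travel":[0,0,-0.002]},
    {"grip":-1,"yaw":0,"travel":[0,0,-0.004]},
    {"grip":-1,"yaw":0,"travel":[0,0,-0.004]}
  ]
}}

```text
clock: 4.55
eef_pos: [539.7, 132.7, 134.3]
eef_rot: [-0.443, -3.11, -0.0]
wrist_force: [0.3, 0.7, -0.7]
grip_width: -0.004
finger_force: 0.0
```

>>> {"op": "apply_moves", "data": {
  "motion": [
    {"grip":-1,"yaw":0,"travel":[0,0,-0.002]},
    {"grip":-1,"yaw":0,"travel":[0,0,-0.004]},
    {"grip":-1,"yaw":0,"travel":[0,0,-0.004]}
  ]
}}

```text
clock: 4.8
eef_pos: [539.7, 132.7, 133.5]
eef_rot: [-0.443, -3.11, -0.0]
wrist_force: [0.2, 0.5, 0.2]
grip_width: -0.0
finger_force: 0.0
```

>>> {"op": "apply_moves", "data": {
  "motion": [
    {"grip":-1,"yaw":0,"travel":[0,0,-0.002]},
    {"grip":-1,"yaw":0,"travel":[0,0,-0.005]},
    {"grip":-1,"yaw":0,"travel":[0,0,-0.005]}
  ]
}}

```text
clock: 5.05
eef_pos: [539.7, 132.7, 132.5]
eef_rot: [-0.443, -3.11, -0.0]
wrist_force: [0.2, 0.6, -0.2]
grip_width: 0.005
finger_force: 0.0
```

>>> {"op": "apply_moves", "data": {
  "motion": [
    {"grip":-1,"yaw":0,"travel":[0,0,-0.002]},
    {"grip":-1,"yaw":0,"travel":[0,0,-0.005]},
    {"grip":-1,"yaw":0,"travel":[0,0,-0.005]}
  ]
}}

```text
clock: 5.3
eef_pos: [539.7, 132.7, 131.5]
eef_rot: [-0.443, -3.11, -0.0]
wrist_force: [-0.0, 0.3, -0.4]
grip_width: -0.001
finger_force: 0.0
```

>>> {"op": "apply_moves", "data": {
  "motion": [
    {"grip":-1,"yaw":0,"travel":[0,0,-0.002]},
    {"grip":-1,"yaw":0,"travel":[0,0,-0.004]},
    {"grip":-1,"yaw":0,"travel":[0,0,-0.004]}
  ]
}}

```text
clock: 5.55
eef_pos: [539.7, 132.7, 130.7]
eef_rot: [-0.443, -3.11, -0.0]
wrist_force: [0.4, 0.4, 0.4]
grip_width: -0.0
finger_force: 0.0
```

```bash
python3 - <<'E'
from h import *
print([robot.sense()[k] for k in('moment','wrist_force','eef_pos')])
a=snap('scene','s1')[130:310,330:530];b=snap('wrist','w1')
cv2.imwrite('pics/v1.png',np.hstack([cv2.resize(a,(400,360)),cv2.resize(b,(400,360))])[:,:,::-1])
E
```

```text
[array([0.00187167, 0.00559976, 0.06408287]), array([0.41697385, 0.43961371, 0.4122387 ]), array([539.72850101, 132.71553677, 130.74652793])]
```

View pics/v1.png

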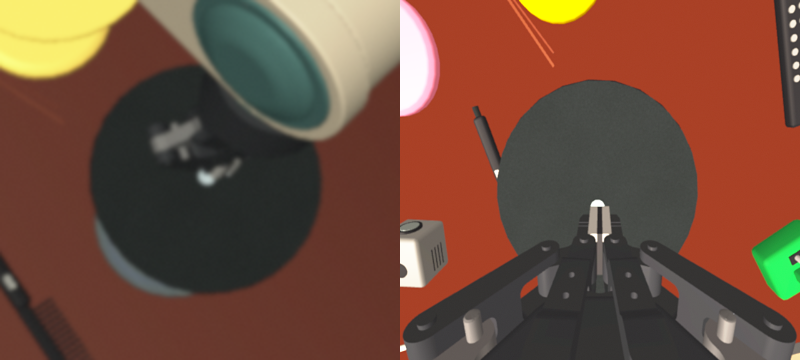

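The tip hovers right at the pale centre mark (scene crop (205,178), wrist crop (597,203)) and there is no contact yet. I'll continue down slowly.

>>> {"op": "apply_moves", "data": {
  "motion": [
    {"grip":-1,"yaw":0,"travel":[0,0,-0.002]},
    {"grip":-1,"yaw":0,"travel":[0,0,-0.004]},
    {"grip":-1,"yaw":0,"travel":[0,0,-0.004]}
  ]
}}

```text
clock: 5.9
eef_pos: [539.7, 132.7, 129.9]
eef_rot: [-0.443, -3.11, -0.0]
wrist_force: [-0.1, 0.6, -0.8]
grip_width: -0.002
finger_force: 0.0
```

>>> {"op": "apply_moves", "data": {
  "motion": [
    {"grip":-1,"yaw":0,"travel":[0,0,-0.002]},
    {"grip":-1,"yaw":0,"travel":[0,0,-0.004]},
    {"grip":-1,"yaw":0,"travel":[0,0,-0.004]}
  ]
}}

```text
clock: 6.15
eef_pos: [539.7, 132.7, 129.1]
eef_rot: [-0.443, -3.11, -0.0]
wrist_force: [-0.2, 0.1, -0.4]
grip_width: -0.003
finger_force: 0.0
```

>>> {"op": "apply_moves", "data": {
  "motion": [
    {"grip":-1,"yaw":0,"travel":[0,0,-0.002]},
    {"grip":-1,"yaw":0,"travel":[0,0,-0.004]},
    {"grip":-1,"yaw":0,"travel":[0,0,-0.004]}
  ]
}}

```text
clock: 6.4
eef_pos: [539.7, 132.7, 128.3]
eef_rot: [-0.443, -3.11, -0.0]
wrist_force: [-0.0, 0.3, -0.3]
grip_width: 0.001
finger_force: 0.0
```

```bash
python3 - <<'E'
from fit import *
m=robot.camera_model('wrist');H=np.array(m['hand_eye']);print(H.round(3).tolist(),m['fov_y'],m['cx'],m['cy'])
f,cx,cy=K(m)
Hi=np.linalg.inv(H)
for z in(0,10,-19,7):
    q=Hi@[0,0,z,1];print(z,f*q[0]/q[2]+cx,f*q[1]/q[2]+cy,q[2])
b=snap('wrist','w2')
a=snap('scene','s2')
print(proj(robot.camera_model('scene'),np.array([[539.7,132.7,z] for z in(128,138)])))
b=cv2.imread('pics/w2.png')
cv2.imwrite('pics/v2.png',np.hstack([cv2.resize(b[220:340,260:380],(400,400)),cv2.resize(cv2.imread('pics/s2.png')[180:240,400:460],(400,400))]))
E
```

```text
[[0.0, -0.963, -0.27, 69.232], [1.0, 0.0, 0.0, 0.529], [-0.0, -0.27, 0.963, -180.105], [0.0, 0.0, 0.0, 1.0]] 71.10932828296426 319.1102024808576 234.51644419854108
0 318.11196525767144 265.87941479750737 192.11710285377717
10 318.1578734567685 259.88143269278953 201.74446444523676
-19 318.01072972854263 279.1060040346949 173.82511583000397
7 318.1445677397849 261.6198466129135 198.85625596779886
[[430.32787724 220.06706441]
 [431.74481227 218.11115126]]
```

View pics/v2.png

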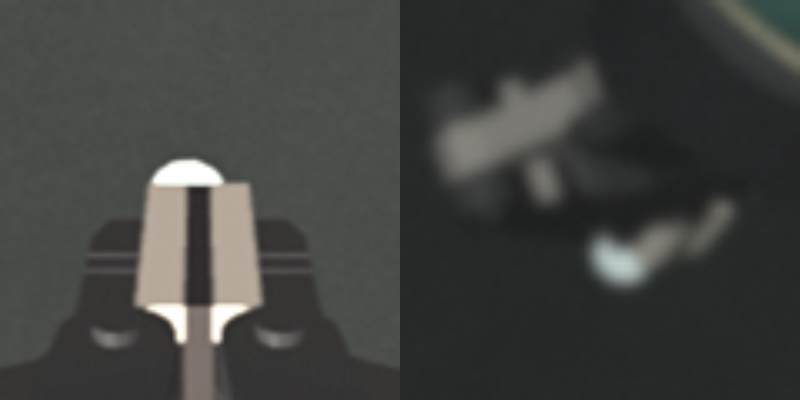

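```bash
python3 - <<'E'
from fit import *
t=snap('top','t2')
t=cv2.imread('pics/t2.png');s=cv2.imread('pics/s2.png');w=cv2.imread('pics/w2.png')
def en(c): return np.clip((c.astype(float)/255)**.6*255,0,255).astype(np.uint8)
A=en(cv2.resize(s[185:245,400:480],(400,300),interpolation=2));B=en(cv2.resize(t[141:231,164:284],(400,300),interpolation=2))
C=en(cv2.resize(w[210:450,160:480],(400,300)));D=en(cv2.resize(t[100:340,80:400],(400,300)))
cv2.imwrite('pics/v3.png',np.vstack([np.hstack([A,B]),np.hstack([C,D])]))
print(proj(robot.camera_model('top'),np.array([[539.7,132.7,z] for z in(128,138,200)])))
E
```

```text
[[223.3021023  181.85477102]
 [222.1685776  180.52768857]
 [214.44530129 171.48560553]]
```

View pics/v3.png

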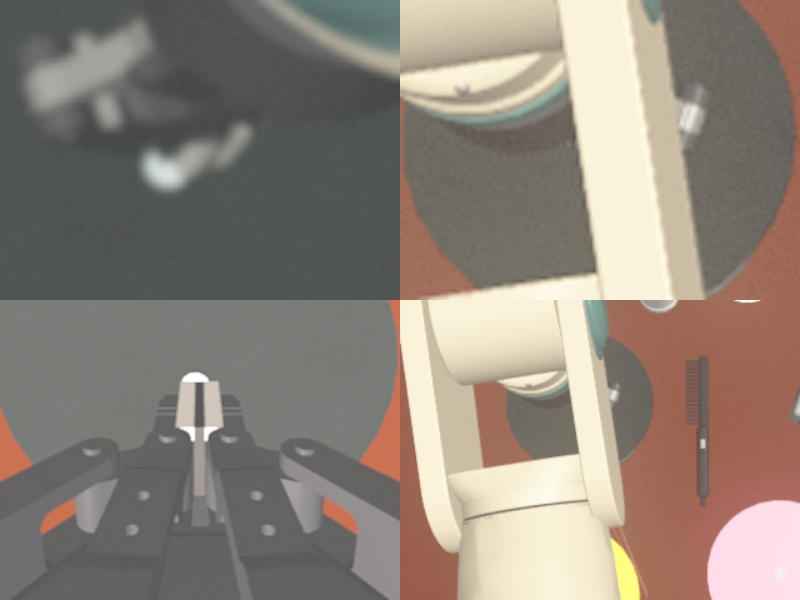

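```bash
cat > wfit.py <<'E'
from fit import *
from scipy.spatial.transform import Rotation as Ro
m=robot.camera_model('wrist');H=np.array(m['hand_eye'])
def wcam(s):
    T=np.eye(4);T[:3,:3]=Ro.from_rotvec(s['eef_rot']).as_matrix();T[:3,3]=s['eef_pos'];return dict(m,world_to_cam=np.linalg.inv(T@H))
a=np.linspace(0,2*np.pi,720,endpoint=False)
def disc(p,r=85):
    n=np.array([p[3],p[4],1]);n/=np.linalg.norm(n);e=np.cross([0,1,0],n);e/=np.linalg.norm(e);f=np.cross(n,e)
    return p[:3]+r*(np.outer(np.cos(a),e)+np.outer(np.sin(a),f))
E
python3 - <<'E'
from wfit import *
s=robot.sense();s['eef_pos'][2]
wm=wcam(s);im=cv2.imread('pics/w2.png').astype(int)
red=((im[:,:,2]-im[:,:,0])>60)
pts=[]
for y in range(110,240,2):   # tray edge: first/last non-red run about col 320
    for sg in(-1,1):
        x=320
        while 0<x<639 and not red[y,x]: x+=sg
        if 0<x<639 and x!=320: pts.append((x,y))
for x in range(240,400,4):
    y=250
    while y>0 and not red[y,x]: y-=1
    pts.append((x,y+.5))
C=np.array(pts,float)
for th in((0.107,.032),(0,0),None):
    def res(q):
        p=q if th is None else np.r_[q,th]
        c=proj(wm,disc(p)).astype(np.float32).reshape(-1,1,2)
        return [cv2.pointPolygonTest(c,tuple(k),True) for k in C]
    x0=[540,132,138]+([0.1,.03] if th is None else [])
    r=least_squares(res,x0,diff_step=1e-3,loss='soft_l1');print(th,r.x.round(3),np.abs(r.fun).mean(),len(C))
sm=robot.camera_model('scene')
print(s['eef_pos'])
# mark in wrist
for z in(125,130,135,140,145,150): print(z,ray(wm,(315.5,278),z)[:2].round(1),'tip',ray(wm,(319.7,275),z)[:2].round(1),'scene mark',ray(sm,(433,218),z)[:2].round(1),'top',ray(robot.camera_model('top'),(223.7,181),z)[:2].round(1))
E
```

```text
(0.107, 0.032) [540.709 131.873 145.861] 1.2374962820980273 170
(0, 0) [540.025 131.01  147.832] 1.280488055362698 170
None [ 5.40479e+02  1.32812e+02  1.50412e+02 -1.00000e-02  8.80000e-02] 1.1318281365791494 170
[539.76005402 132.71779005 128.45146218]
125 [547.9 128.7] tip [546.8 131.6] scene mark [538.8 139. ] top [541.6 132.7]
130 [545.9 129.4] tip [544.8 132.2] scene mark [539.5 137.2] top [540.6 131.8]
135 [543.9 130. ] tip [542.8 132.8] scene mark [540.1 135.4] top [539.6 131. ]
140 [541.8 130.7] tip [540.8 133.3] scene mark [540.8 133.6] top [538.7 130.1]
145 [539.8 131.3] tip [538.8 133.9] scene mark [541.5 131.9] top [537.7 129.3]
150 [537.8 132. ] tip [536.8 134.5] scene mark [542.1 130.1] top [536.7 128.4]
```

>>> {"op": "apply_moves", "data": {
  "motion": [
    {"grip":-1,"yaw":0,"travel":[0,0,-0.002]},
    {"grip":-1,"yaw":0,"travel":[0,0,-0.005]},
    {"grip":-1,"yaw":0,"travel":[0,0,-0.005]}
  ]
}}

```text
clock: 6.8
eef_pos: [539.7, 132.7, 127.3]
eef_rot: [-0.443, -3.11, -0.0]
wrist_force: [-0.7, -0.0, 0.6]
grip_width: 0.001
finger_force: 0.0
```

>>> {"op": "apply_moves", "data": {
  "motion": [
    {"grip":-1,"yaw":0,"travel":[0,0,-0.002]},
    {"grip":-1,"yaw":0,"travel":[0,0,-0.005]},
    {"grip":-1,"yaw":0,"travel":[0,0,-0.005]}
  ]
}}

```text
clock: 7.05
eef_pos: [539.7, 132.7, 126.3]
eef_rot: [-0.443, -3.11, -0.0]
wrist_force: [0.3, 0.7, -0.5]
grip_width: -0.002
finger_force: 0.0
```

>>> {"op": "apply_moves", "data": {
  "motion": [
    {"grip":-1,"yaw":0,"travel":[0,0,-0.002]},
    {"grip":-1,"yaw":0,"travel":[0,0,-0.005]},
    {"grip":-1,"yaw":0,"travel":[0,0,-0.005]}
  ]
}}

```text
clock: 7.3
eef_pos: [539.7, 132.7, 125.3]
eef_rot: [-0.443, -3.11, -0.0]
wrist_force: [0.4, -0.0, 0.3]
grip_width: -0.003
finger_force: 0.0
```

>>> {"op": "apply_moves", "data": {
  "motion": [
    {"grip":-1,"yaw":0,"travel":[0,0,-0.002]},
    {"grip":-1,"yaw":0,"travel":[0,0,-0.005]},
    {"grip":-1,"yaw":0,"travel":[0,0,-0.005]}
  ]
}}

```text
clock: 7.55
eef_pos: [539.7, 132.7, 124.3]
eef_rot: [-0.443, -3.11, -0.0]
wrist_force: [0.2, 1.2, 0.7]
grip_width: -0.002
finger_force: 0.0
```

```bash
python3 - <<'E'
from h import *
s=robot.sense();print({k:s[k] for k in('wrist_force','moment','tau','eef_pos')})
E
```

```text
{'wrist_force': array([0.19761587, 1.23602869, 0.7279646 ]), 'moment': array([-0.02329146, -0.00691546, -0.05506945]), 'tau': array([-6.99576558e-04, -4.23000169e+01, -3.54028523e+01, -4.76045102e-05,
       -1.70790497e-02,  9.53998523e-06]), 'eef_pos': array([539.69109927, 132.70942257, 124.27554904])}
```

>>> {"op": "apply_moves", "data": {
  "motion": [
    {"grip":-1,"yaw":0,"travel":[0,0,-0.002]},
    {"grip":-1,"yaw":0,"travel":[0,0,-0.005]},
    {"grip":-1,"yaw":0,"travel":[0,0,-0.005]}
  ]
}}

```text
clock: 7.8
eef_pos: [539.7, 132.7, 123.3]
eef_rot: [-0.443, -3.11, -0.0]
wrist_force: [-0.5, 1.1, -0.2]
grip_width: -0.002
finger_force: 0.0
```

>>> {"op": "apply_moves", "data": {
  "motion": [
    {"grip":-1,"yaw":0,"travel":[0,0,-0.002]},
    {"grip":-1,"yaw":0,"travel":[0,0,-0.005]},
    {"grip":-1,"yaw":0,"travel":[0,0,-0.005]}
  ]
}}

```text
clock: 8.05
eef_pos: [539.7, 132.7, 122.3]
eef_rot: [-0.443, -3.11, -0.0]
wrist_force: [0.3, -0.4, -0.4]
grip_width: 0.003
finger_force: 0.0
```

>>> {"op": "apply_moves", "data": {
  "motion": [
    {"grip":-1,"yaw":0,"travel":[0,0,-0.002]},
    {"grip":-1,"yaw":0,"travel":[0,0,-0.005]},
    {"grip":-1,"yaw":0,"travel":[0,0,-0.005]}
  ]
}}

```text
clock: 8.3
eef_pos: [539.7, 132.7, 121.3]
eef_rot: [-0.443, -3.11, -0.0]
wrist_force: [-0.8, -0.8, 0.5]
grip_width: 0.003
finger_force: 0.0
```

>>> {"op": "apply_moves", "data": {
  "motion": [
    {"grip":-1,"yaw":0,"travel":[0,0,-0.002]},
    {"grip":-1,"yaw":0,"travel":[0,0,-0.005]},
    {"grip":-1,"yaw":0,"travel":[0,0,-0.005]}
  ]
}}

```text
clock: 8.55
eef_pos: [539.7, 132.7, 120.3]
eef_rot: [-0.443, -3.11, -0.0]
wrist_force: [0.5, 0.1, 0.2]
grip_width: -0.001
finger_force: 0.0
```

```bash
python3 - <<'E'
from wfit import *
s=robot.sense();print(s['eef_pos'],s['wrist_force']);wm=wcam(s)
b=snap('wrist','w3');im=cv2.imread('pics/w3.png')
print(robot.search_frame('wrist','stand')[:1])
cv2.imwrite('pics/v4.png',np.hstack([cv2.resize(im[220:320,270:370],(500,500),interpolation=2),cv2.resize(im,(300,225))[0:225].repeat(1,0) if 0 else cv2.resize(im[100:400,140:500],(300,500))]))
E
```

```text
[539.69404406 132.69654852 120.30224477] [0.45462628 0.06655756 0.23959817]
[{'position': [250.1, 9.4], 'score': 0.84}]
```

View pics/v4.png

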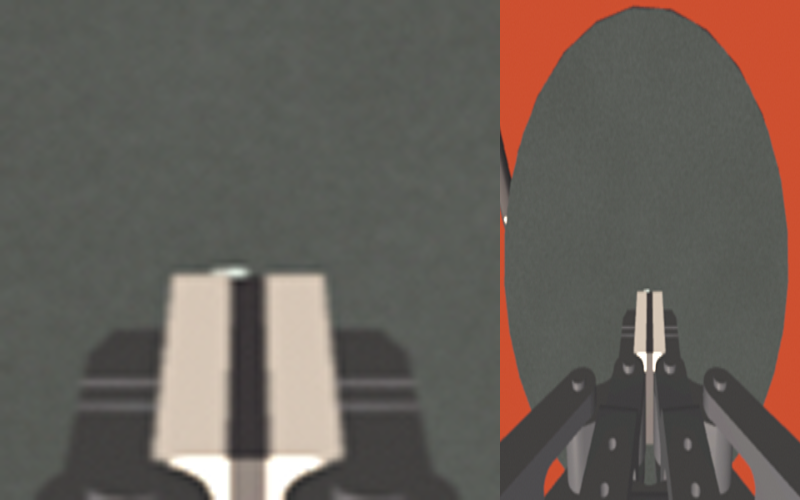

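>>> {"op": "apply_moves", "data": {
  "motion": [
    {"grip":-1,"yaw":0,"travel":[0,0,-0.003]},
    {"grip":-1,"yaw":0,"travel":[0,0,-0.006]},
    {"grip":-1,"yaw":0,"travel":[0,0,-0.006]}
  ]
}}

```text
clock: 8.9
eef_pos: [539.7, 132.7, 119.1]
eef_rot: [-0.443, -3.11, -0.0]
wrist_force: [-0.4, 0.4, -0.6]
grip_width: 0.004
finger_force: 0.0
```

>>> {"op": "apply_moves", "data": {
  "motion": [
    {"grip":-1,"yaw":0,"travel":[0,0,-0.003]},
    {"grip":-1,"yaw":0,"travel":[0,0,-0.006]},
    {"grip":-1,"yaw":0,"travel":[0,0,-0.006]}
  ]
}}

```text
clock: 9.15
eef_pos: [539.7, 132.7, 117.8]
eef_rot: [-0.443, -3.11, -0.0]
wrist_force: [0.8, -0.4, 0.1]
grip_width: -0.003
finger_force: 0.0
```

>>> {"op": "apply_moves", "data": {
  "motion": [
    {"grip":-1,"yaw":0,"travel":[0,0,-0.003]},
    {"grip":-1,"yaw":0,"travel":[0,0,-0.006]},
    {"grip":-1,"yaw":0,"travel":[0,0,-0.006]}
  ]
}}

```text
clock: 9.4
eef_pos: [539.7, 132.7, 116.7]
eef_rot: [-0.443, -3.11, -0.0]
wrist_force: [-0.0, 0.3, -1.0]
grip_width: 0.003
finger_force: 0.0
```

>>> {"op": "apply_moves", "data": {
  "motion": [
    {"grip":-1,"yaw":0,"travel":[0,0,-0.003]},
    {"grip":-1,"yaw":0,"travel":[0,0,-0.006]},
    {"grip":-1,"yaw":0,"travel":[0,0,-0.006]}
  ]
}}

```text
clock: 9.65
eef_pos: [539.7, 132.7, 115.5]
eef_rot: [-0.443, -3.11, 0.0]
wrist_force: [0.6, 0.1, 0.3]
grip_width: -0.003
finger_force: 0.0
```

>>> {"op": "apply_moves", "data": {
  "motion": [
    {"grip":-1,"yaw":0,"travel":[0,0,-0.003]},
    {"grip":-1,"yaw":0,"travel":[0,0,-0.006]},
    {"grip":-1,"yaw":0,"travel":[0,0,-0.006]}
  ]
}}

```text
clock: 9.9
eef_pos: [539.7, 132.7, 114.3]
eef_rot: [-0.443, -3.11, 0.0]
wrist_force: [0.5, 0.3, 0.5]
grip_width: -0.002
finger_force: 0.0
```

>>> {"op": "apply_moves", "data": {
  "motion": [
    {"grip":-1,"yaw":0,"travel":[0,0,-0.003]},
    {"grip":-1,"yaw":0,"travel":[0,0,-0.006]},
    {"grip":-1,"yaw":0,"travel":[0,0,-0.006]}
  ]
}}

```text
clock: 10.15
eef_pos: [539.7, 132.7, 113.1]
eef_rot: [-0.443, -3.11, -0.0]
wrist_force: [-0.0, 0.7, 0.2]
grip_width: -0.0
finger_force: 0.0
```

>>> {"op": "apply_moves", "data": {
  "motion": [
    {"grip":-1,"yaw":0,"travel":[0,0,-0.003]},
    {"grip":-1,"yaw":0,"travel":[0,0,-0.006]},
    {"grip":-1,"yaw":0,"travel":[0,0,-0.006]}
  ]
}}

```text
clock: 10.4
eef_pos: [539.7, 132.7, 111.9]
eef_rot: [-0.443, -3.11, -0.0]
wrist_force: [-0.6, 0.4, -0.1]
grip_width: 0.003
finger_force: 0.0
```

>>> {"op": "apply_moves", "data": {
  "motion": [
    {"grip":-1,"yaw":0,"travel":[0,0,-0.003]},
    {"grip":-1,"yaw":0,"travel":[0,0,-0.006]},
    {"grip":-1,"yaw":0,"travel":[0,0,-0.006]}
  ]
}}

```text
clock: 10.65
eef_pos: [539.7, 132.7, 110.6]
eef_rot: [-0.443, -3.11, -0.0]
wrist_force: [0.1, 0.2, 0.0]
grip_width: -0.002
finger_force: 0.0
```

```bash
python3 - <<'E'
from wfit import *
s=robot.sense();print(s['eef_pos'],s['wrist_force'],s['moment']);wm=wcam(s)
b=snap('wrist','w4');snap('scene','s4');im=cv2.imread('pics/w4.png').astype(int)
red=((im[:,:,2]-im[:,:,0])>60);ys,xs=np.where(~red[:,200:440]);
row=[ (y,np.where(red[y,:320])[0].max() if red[y,:320].any() else -1,320+np.argmax(red[y,320:])) for y in (150,200,240)];print(row)
E
```

```text
[539.67944734 132.6953292  110.64962581] [0.12082711 0.24447002 0.01337252] [-0.01376181  0.00862269 -0.0001237 ]
[(150, np.int64(185), np.int64(444)), (200, np.int64(148), np.int64(481)), (240, np.int64(136), np.int64(494))]
```

>>> {"op": "apply_moves", "data": {
  "motion": [
    {"grip":-1,"yaw":0,"travel":[0,0,-0.003]},
    {"grip":-1,"yaw":0,"travel":[0,0,-0.006]},
    {"grip":-1,"yaw":0,"travel":[0,0,-0.006]}
  ]
}}

```text
clock: 11.0
eef_pos: [539.7, 132.7, 109.4]
eef_rot: [-0.443, -3.11, 0.0]
wrist_force: [-0.2, -0.1, -0.6]
grip_width: -0.002
finger_force: 0.0
```

>>> {"op": "apply_moves", "data": {
  "motion": [
    {"grip":-1,"yaw":0,"travel":[0,0,-0.003]},
    {"grip":-1,"yaw":0,"travel":[0,0,-0.006]},
    {"grip":-1,"yaw":0,"travel":[0,0,-0.006]}
  ]
}}

```text
clock: 11.25
eef_pos: [539.7, 132.7, 108.3]
eef_rot: [-0.443, -3.11, -0.0]
wrist_force: [-0.7, -0.3, 0.6]
grip_width: 0.001
finger_force: 0.0
```

>>> {"op": "apply_moves", "data": {
  "motion": [
    {"grip":-1,"yaw":0,"travel":[0,0,-0.003]},
    {"grip":-1,"yaw":0,"travel":[0,0,-0.006]},
    {"grip":-1,"yaw":0,"travel":[0,0,-0.006]}
  ]
}}

```text
clock: 11.5
eef_pos: [539.9, 132.8, 107.7]
eef_rot: [0.443, 3.11, 0.0]
wrist_force: [-1.3, -0.2, 2.0]
grip_width: 0.001
finger_force: 1.2
```

>>> {"op": "apply_moves", "data": {
  "motion": [
    {"grip":-1,"yaw":0,"travel":[0,0,-0.003]},
    {"grip":-1,"yaw":0,"travel":[0,0,-0.006]},
    {"grip":-1,"yaw":0,"travel":[0,0,-0.006]}
  ]
}}

```text
clock: 11.75
eef_pos: [540.0, 132.8, 107.5]
eef_rot: [0.442, 3.109, 0.001]
wrist_force: [-4.3, -1.6, 7.2]
grip_width: -0.001
finger_force: 3.8
```

Contact at last: the shut fingertips actually meet the tray when the TCP reads about 107.7 (soft, roughly 4 N/mm). I'll now feel the -x side.

>>> {"op": "apply_moves", "data": {
  "motion": [
    {"grip":-1,"yaw":0,"travel":[0,0,0.05]},
    {"grip":-1,"yaw":0,"travel":[-0.08,0,0.09]},
    {"grip":-1,"yaw":0,"travel":[-0.2,0,0.09]},
    {"grip":-1,"yaw":0,"travel":[-0.3,0,0.08]},
    {"grip":-1,"yaw":0,"travel":[-0.3,0,0.06]},
    {"grip":-1,"yaw":0,"travel":[-0.3,0,0.06]}
  ]
}}

```text
clock: 12.25
eef_pos: [479.2, 132.7, 117.8]
eef_rot: [-0.442, -3.11, -0.0]
wrist_force: [-0.3, -0.1, 0.6]
grip_width: -0.001
finger_force: 0.0
```

>>> {"op": "apply_moves", "data": {
  "motion": [
    {"grip":-1,"yaw":0,"travel":[0,0,-0.005]},
    {"grip":-1,"yaw":0,"travel":[0,0,-0.01]},
    {"grip":-1,"yaw":0,"travel":[0,0,-0.01]}
  ]
}}

```text
clock: 12.5
eef_pos: [480.2, 132.6, 115.8]
eef_rot: [-0.443, -3.11, 0.0]
wrist_force: [-0.7, 0.1, 0.4]
grip_width: 0.002
finger_force: 0.0
```

>>> {"op": "apply_moves", "data": {
  "motion": [
    {"grip":-1,"yaw":0,"travel":[0,0,-0.003]},
    {"grip":-1,"yaw":0,"travel":[0,0,-0.006]},
    {"grip":-1,"yaw":0,"travel":[0,0,-0.006]}
  ]
}}

```text
clock: 12.75
eef_pos: [479.8, 132.7, 114.6]
eef_rot: [-0.443, -3.11, 0.0]
wrist_force: [0.5, 0.3, -1.0]
grip_width: -0.002
finger_force: 0.0
```

>>> {"op": "apply_moves", "data": {
  "motion": [
    {"grip":-1,"yaw":0,"travel":[0,0,-0.003]},
    {"grip":-1,"yaw":0,"travel":[0,0,-0.006]},
    {"grip":-1,"yaw":0,"travel":[0,0,-0.006]}
  ]
}}

```text
clock: 13.0
eef_pos: [479.8, 132.7, 113.7]
eef_rot: [0.443, 3.11, 0.0]
wrist_force: [0.8, -0.5, 0.4]
grip_width: -0.001
finger_force: 0.3
```

>>> {"op": "apply_moves", "data": {
  "motion": [
    {"grip":-1,"yaw":0,"travel":[0,0,-0.003]},
    {"grip":-1,"yaw":0,"travel":[0,0,-0.006]},
    {"grip":-1,"yaw":0,"travel":[0,0,-0.006]}
  ]
}}

```text
clock: 13.25
eef_pos: [479.9, 132.8, 113.3]
eef_rot: [0.443, 3.11, 0.001]
wrist_force: [-3.0, -0.4, 6.1]
grip_width: -0.001
finger_force: 2.7
```

>>> {"op": "apply_moves", "data": {
  "motion": [
    {"grip":-1,"yaw":0,"travel":[0,0,0.03]},
    {"grip":-1,"yaw":0,"travel":[0.1,-0.1,0.03]},
    {"grip":-1,"yaw":0,"travel":[0.2,-0.2,0.02]},
    {"grip":-1,"yaw":0,"travel":[0.3,-0.3,0.01]},
    {"grip":-1,"yaw":0,"travel":[0.3,-0.3,0]},
    {"grip":-1,"yaw":0,"travel":[0.3,-0.3,0]}
  ]
}}

```text
clock: 13.75
eef_pos: [539.9, 71.8, 111.6]
eef_rot: [-0.446, -3.108, 0.0]
wrist_force: [-0.3, 0.2, -0.5]
grip_width: -0.001
finger_force: 0.0
```

>>> {"op": "apply_moves", "data": {
  "motion": [
    {"grip":-1,"yaw":0,"travel":[0,0,-0.003]},
    {"grip":-1,"yaw":0,"travel":[0,0,-0.006]},
    {"grip":-1,"yaw":0,"travel":[0,0,-0.006]}
  ]
}}

```text
clock: 14.0
eef_pos: [539.4, 73.4, 111.4]
eef_rot: [0.441, 3.11, 0.0]
wrist_force: [0.6, -0.0, -0.2]
grip_width: 0.001
finger_force: 0.0
```

>>> {"op": "apply_moves", "data": {
  "motion": [
    {"grip":-1,"yaw":0,"travel":[0,0,-0.003]},
    {"grip":-1,"yaw":0,"travel":[0,0,-0.006]},
    {"grip":-1,"yaw":0,"travel":[0,0,-0.006]}
  ]
}}

```text
clock: 14.25
eef_pos: [539.6, 73.0, 110.0]
eef_rot: [0.442, 3.11, 0.0]
wrist_force: [0.1, -0.1, 0.7]
grip_width: 0.0
finger_force: 0.0
```

>>> {"op": "apply_moves", "data": {
  "motion": [
    {"grip":-1,"yaw":0,"travel":[0,0,-0.003]},
    {"grip":-1,"yaw":0,"travel":[0,0,-0.006]},
    {"grip":-1,"yaw":0,"travel":[0,0,-0.006]}
  ]
}}

```text
clock: 14.5
eef_pos: [539.7, 72.7, 108.7]
eef_rot: [-0.443, -3.11, -0.0]
wrist_force: [0.0, -0.4, 0.2]
grip_width: 0.0
finger_force: 0.0
```

>>> {"op": "apply_moves", "data": {
  "motion": [
    {"grip":-1,"yaw":0,"travel":[0,0,-0.003]},
    {"grip":-1,"yaw":0,"travel":[0,0,-0.006]},
    {"grip":-1,"yaw":0,"travel":[0,0,-0.006]}
  ]
}}

```text
clock: 14.75
eef_pos: [539.7, 72.7, 107.4]
eef_rot: [-0.443, -3.11, -0.0]
wrist_force: [0.8, 0.9, -0.5]
grip_width: -0.003
finger_force: 0.0
```

>>> {"op": "apply_moves", "data": {
  "motion": [
    {"grip":-1,"yaw":0,"travel":[0,0,-0.003]},
    {"grip":-1,"yaw":0,"travel":[0,0,-0.006]},
    {"grip":-1,"yaw":0,"travel":[0,0,-0.006]}
  ]
}}

```text
clock: 15.0
eef_pos: [539.8, 72.7, 106.4]
eef_rot: [0.443, 3.11, 0.0]
wrist_force: [0.1, 0.0, 0.0]
grip_width: -0.004
finger_force: 0.3
```

>>> {"op": "apply_moves", "data": {
  "motion": [
    {"grip":-1,"yaw":0,"travel":[0,0,-0.003]},
    {"grip":-1,"yaw":0,"travel":[0,0,-0.006]},
    {"grip":-1,"yaw":0,"travel":[0,0,-0.006]}
  ]
}}

```text
clock: 15.25
eef_pos: [540.0, 72.6, 106.1]
eef_rot: [0.443, 3.109, 0.0]
wrist_force: [-2.0, -1.2, 4.0]
grip_width: -0.001
finger_force: 2.3
```

>>> {"op": "apply_moves", "data": {
  "motion": [
    {"grip":-1,"yaw":0,"travel":[0,0,0.04]},
    {"grip":-1,"yaw":0,"travel":[0,0.15,0.05]},
    {"grip":-1,"yaw":0,"travel":[0,0.3,0.05]},
    {"grip":-1,"yaw":0,"travel":[0,0.45,0.045]},
    {"grip":-1,"yaw":0,"travel":[0,0.6,0.04]},
    {"grip":-1,"yaw":0,"travel":[0,0.6,0.03]},
    {"grip":-1,"yaw":0,"travel":[0,0.6,0.03]}
  ]
}}

```text
clock: 15.83
eef_pos: [539.3, 193.9, 110.8]
eef_rot: [-0.439, -3.11, 0.001]
wrist_force: [0.2, 1.3, 0.4]
grip_width: -0.001
finger_force: 0.0
```

>>> {"op": "apply_moves", "data": {
  "motion": [
    {"grip":-1,"yaw":0,"travel":[0,0,-0.003]},
    {"grip":-1,"yaw":0,"travel":[0,0,-0.006]},
    {"grip":-1,"yaw":0,"travel":[0,0,-0.006]}
  ]
}}

```text
clock: 16.08
eef_pos: [539.9, 191.7, 110.1]
eef_rot: [0.445, 3.11, -0.0]
wrist_force: [0.5, -0.2, -0.3]
grip_width: -0.002
finger_force: 0.0
```

>>> {"op": "apply_moves", "data": {
  "motion": [
    {"grip":-1,"yaw":0,"travel":[0,0,-0.003]},
    {"grip":-1,"yaw":0,"travel":[0,0,-0.006]},
    {"grip":-1,"yaw":0,"travel":[0,0,-0.006]}
  ]
}}

```text
clock: 16.33
eef_pos: [540.0, 192.2, 109.0]
eef_rot: [0.444, 3.11, -0.0]
wrist_force: [0.1, -1.3, 1.8]
grip_width: -0.005
finger_force: 0.5
```

Contacts (TCP z):

| Point relative to centre | z (mm) |
|---|---|
| centre | 107.7 |
| (-60, 0) | 113.6 |
| (0, -60) | 106.4 |
| (0, +60) | 109.1 |

That puts the high side at about 167°, with a tilt of about 5.8°. I'll press there.

>>> {"op": "apply_moves", "data": {
  "motion": [
    {"grip":-1,"yaw":0,"travel":[0,0,0.045]},
    {"grip":-1,"yaw":0,"travel":[-0.12,-0.1,0.05]},
    {"grip":-1,"yaw":0,"travel":[-0.22,-0.18,0.05]},
    {"grip":-1,"yaw":0,"travel":[-0.295,-0.23,0.045]},
    {"grip":-1,"yaw":0,"travel":[-0.295,-0.23,0.035]},
    {"grip":-1,"yaw":0,"travel":[-0.295,-0.23,0.03]},
    {"grip":-1,"yaw":0,"travel":[-0.295,-0.23,0.025]},
    {"grip":-1,"yaw":0,"travel":[-0.295,-0.23,0.025]}
  ]
}}

```text
clock: 17.0
eef_pos: [481.2, 147.1, 113.9]
eef_rot: [0.442, 3.11, 0.0]
wrist_force: [-0.7, 0.6, 1.0]
grip_width: 0.003
finger_force: 0.4
```

>>> {"op": "apply_moves", "data": {
  "motion": [
    {"grip":-1,"yaw":0,"travel":[0,0,-0.003]},
    {"grip":-1,"yaw":0,"travel":[0,0,-0.006]},
    {"grip":-1,"yaw":0,"travel":[0,0,-0.009]},
    {"grip":-1,"yaw":0,"travel":[0,0,-0.012]},
    {"grip":-1,"yaw":0,"travel":[0,0,-0.012]},
    {"grip":-1,"yaw":0,"travel":[0,0,-0.012]}
  ]
}}

```text
clock: 17.5
eef_pos: [481.3, 147.3, 113.2]
eef_rot: [0.442, 3.109, 0.002]
wrist_force: [-3.9, 0.1, 10.4]
grip_width: 0.004
finger_force: 4.8
```

>>> {"op": "apply_moves", "data": {
  "motion": [
    {"grip":-1,"yaw":0,"travel":[0,0,-0.003]},
    {"grip":-1,"yaw":0,"travel":[0,0,-0.006]},
    {"grip":-1,"yaw":0,"travel":[0,0,-0.009]},
    {"grip":-1,"yaw":0,"travel":[0,0,-0.009]},
    {"grip":-1,"yaw":0,"travel":[0,0,-0.009]}
  ]
}}

```text
clock: 17.92
eef_pos: [480.9, 147.5, 111.8]
eef_rot: [0.441, 3.11, 0.002]
wrist_force: [-7.5, 0.7, 13.6]
grip_width: 0.004
finger_force: 6.4
```

>>> {"op": "apply_moves", "data": {
  "motion": [
    {"grip":-1,"yaw":0,"travel":[0,0,-0.003]},
    {"grip":-1,"yaw":0,"travel":[0,0,-0.006]},
    {"grip":-1,"yaw":0,"travel":[0,0,-0.009]},
    {"grip":-1,"yaw":0,"travel":[0,0,-0.012]},
    {"grip":-1,"yaw":0,"travel":[0,0,-0.012]},
    {"grip":-1,"yaw":0,"travel":[0,0,-0.012]}
  ]
}}

```text
clock: 18.42
eef_pos: [480.2, 147.8, 109.2]
eef_rot: [-0.441, -3.109, -0.002]
wrist_force: [-11.0, 0.6, 14.6]
grip_width: -0.001
finger_force: 7.1
```

>>> {"op": "apply_moves", "data": {
  "motion": [
    {"grip":-1,"yaw":0,"travel":[0,0,-0.003]},
    {"grip":-1,"yaw":0,"travel":[0,0,-0.006]},
    {"grip":-1,"yaw":0,"travel":[0,0,-0.008]},
    {"grip":-1,"yaw":0,"travel":[0,0,-0.008]},
    {"grip":-1,"yaw":0,"travel":[0,0,-0.008]}
  ]
}}

```text
clock: 18.83
eef_pos: [480.0, 147.9, 107.7]
eef_rot: [-0.441, -3.109, -0.002]
wrist_force: [-11.5, 2.0, 15.4]
grip_width: -0.001
finger_force: 7.6
```

>>> {"op": "apply_moves", "data": {
  "motion": [
    {"grip":-1,"yaw":0,"travel":[0,0,0.025]},
    {"grip":-1,"yaw":0,"travel":[0,0,0.04]},
    {"grip":-1,"yaw":0,"travel":[0.15,-0.03,0.04]},
    {"grip":-1,"yaw":0,"travel":[0.295,-0.07,0.03]},
    {"grip":-1,"yaw":0,"travel":[0.295,-0.07,0.02]},
    {"grip":-1,"yaw":0,"travel":[0.295,-0.07,0.015]},
    {"grip":-1,"yaw":0,"travel":[0.295,-0.07,0.015]}
  ]
}}

```text
clock: 19.42
eef_pos: [539.3, 132.7, 107.8]
eef_rot: [-0.443, -3.109, 0.001]
wrist_force: [-0.8, -0.5, -0.4]
grip_width: -0.004
finger_force: 0.0
```

>>> {"op": "apply_moves", "data": {
  "motion": [
    {"grip":-1,"yaw":0,"travel":[0,0,-0.003]},
    {"grip":-1,"yaw":0,"travel":[0,0,-0.006]},
    {"grip":-1,"yaw":0,"travel":[0,0,-0.006]}
  ]
}}

```text
clock: 19.67
eef_pos: [539.3, 133.0, 107.7]
eef_rot: [0.442, 3.11, 0.0]
wrist_force: [-0.0, 0.4, -0.8]
grip_width: -0.002
finger_force: 0.0
```

>>> {"op": "apply_moves", "data": {
  "motion": [
    {"grip":-1,"yaw":0,"travel":[0,0,-0.003]},
    {"grip":-1,"yaw":0,"travel":[0,0,-0.006]},
    {"grip":-1,"yaw":0,"travel":[0,0,-0.006]}
  ]
}}

```text
clock: 19.92
eef_pos: [539.7, 132.9, 107.0]
eef_rot: [0.442, 3.11, 0.001]
wrist_force: [-1.5, -0.0, 4.3]
grip_width: 0.001
finger_force: 2.1
```

>>> {"op": "apply_moves", "data": {
  "motion": [
    {"grip":-1,"yaw":0,"travel":[0,0,0.02]},
    {"grip":-1,"yaw":0,"travel":[0.15,-0.03,0.02]},
    {"grip":-1,"yaw":0,"travel":[0.295,-0.07,0.02]},
    {"grip":-1,"yaw":0,"travel":[0.295,-0.07,0.01]},
    {"grip":-1,"yaw":0,"travel":[0.295,-0.07,0.005]},
    {"grip":-1,"yaw":0,"travel":[0.295,-0.07,0.005]}
  ]
}}

```text
clock: 20.42
eef_pos: [598.2, 118.7, 106.5]
eef_rot: [-0.443, -3.109, 0.0]
wrist_force: [-1.1, 0.2, -0.2]
grip_width: 0.001
finger_force: 0.0
```

>>> {"op": "apply_moves", "data": {
  "motion": [
    {"grip":-1,"yaw":0,"travel":[0,0,-0.003]},
    {"grip":-1,"yaw":0,"travel":[0,0,-0.005]},
    {"grip":-1,"yaw":0,"travel":[0,0,-0.005]}
  ]
}}

```text
clock: 20.67
eef_pos: [598.3, 119.0, 106.6]
eef_rot: [0.442, 3.11, 0.0]
wrist_force: [1.0, 0.5, -0.8]
grip_width: -0.007
finger_force: 0.0
```

>>> {"op": "apply_moves", "data": {
  "motion": [
    {"grip":-1,"yaw":0,"travel":[0,0,-0.002]},
    {"grip":-1,"yaw":0,"travel":[0,0,-0.004]},
    {"grip":-1,"yaw":0,"travel":[0,0,-0.004]}
  ]
}}

```text
clock: 20.92
eef_pos: [598.7, 118.9, 105.8]
eef_rot: [0.442, 3.11, 0.001]
wrist_force: [-1.0, 0.6, 1.7]
grip_width: 0.002
finger_force: 0.7
```

>>> {"op": "apply_moves", "data": {
  "motion": [
    {"grip":-1,"yaw":0,"travel":[0,0,0.03]},
    {"grip":-1,"yaw":0,"travel":[-0.2,0.05,0.035]},
    {"grip":-1,"yaw":0,"travel":[-0.4,0.1,0.035]},
    {"grip":-1,"yaw":0,"travel":[-0.59,0.14,0.03]},
    {"grip":-1,"yaw":0,"travel":[-0.59,0.14,0.025]},
    {"grip":-1,"yaw":0,"travel":[-0.59,0.14,0.02]},
    {"grip":-1,"yaw":0,"travel":[-0.59,0.14,0.015]},
    {"grip":-1,"yaw":0,"travel":[-0.59,0.14,0.012]},
    {"grip":-1,"yaw":0,"travel":[-0.59,0.14,0.01]},
    {"grip":-1,"yaw":0,"travel":[-0.59,0.14,0.008]}
  ]
}}

```text
clock: 21.75
eef_pos: [481.8, 146.7, 107.9]
eef_rot: [0.444, 3.109, 0.001]
wrist_force: [-2.7, -1.1, 7.3]
grip_width: 0.001
finger_force: 3.5
```

>>> {"op": "apply_moves", "data": {
  "motion": [
    {"grip":-1,"yaw":0,"travel":[0,0,-0.003]},
    {"grip":-1,"yaw":0,"travel":[0,0,-0.006]},
    {"grip":-1,"yaw":0,"travel":[0,0,-0.008]},
    {"grip":-1,"yaw":0,"travel":[0,0,-0.01]},
    {"grip":-1,"yaw":0,"travel":[0,0,-0.012]},
    {"grip":-1,"yaw":0,"travel":[0,0,-0.013]},
    {"grip":-1,"yaw":0,"travel":[0,0,-0.013]},
    {"grip":-1,"yaw":0,"travel":[0,0,-0.013]}
  ]
}}

```text
clock: 22.42
eef_pos: [481.7, 146.9, 106.9]
eef_rot: [0.443, 3.109, 0.002]
wrist_force: [-7.0, 0.5, 14.2]
grip_width: 0.005
finger_force: 7.1
```

>>> {"op": "apply_moves", "data": {
  "motion": [
    {"grip":-1,"yaw":0,"travel":[0,0,-0.001]},
    {"grip":-1,"yaw":0,"travel":[0,0,-0.003]},
    {"grip":-1,"yaw":0,"travel":[0,0,-0.003]}
  ]
}}

```text
clock: 22.67
eef_pos: [481.6, 146.9, 106.4]
eef_rot: [0.443, 3.109, 0.002]
wrist_force: [-8.5, -0.1, 15.3]
grip_width: 0.003
finger_force: 7.6
```

>>> {"op": "apply_moves", "data": {
  "motion": [
    {"grip":-1,"yaw":0,"travel":[0,0,0.02]},
    {"grip":-1,"yaw":0,"travel":[0,0,0.035]},
    {"grip":-1,"yaw":0,"travel":[0.2,-0.05,0.035]},
    {"grip":-1,"yaw":0,"travel":[0.4,-0.1,0.035]},
    {"grip":-1,"yaw":0,"travel":[0.59,-0.14,0.03]},
    {"grip":-1,"yaw":0,"travel":[0.59,-0.14,0.02]},
    {"grip":-1,"yaw":0,"travel":[0.59,-0.14,0.017]},
    {"grip":-1,"yaw":0,"travel":[0.59,-0.14,0.017]},
    {"grip":-1,"yaw":0,"travel":[0.59,-0.14,0.017]}
  ]
}}

```text
clock: 23.42
eef_pos: [598.4, 118.6, 106.6]
eef_rot: [-0.443, -3.109, 0.0]
wrist_force: [-0.0, 0.4, 0.3]
grip_width: -0.004
finger_force: 0.0
```

>>> {"op": "apply_moves", "data": {
  "motion": [
    {"grip":-1,"yaw":0,"travel":[0,0,-0.002]},
    {"grip":-1,"yaw":0,"travel":[0,0,-0.004]},
    {"grip":-1,"yaw":0,"travel":[0,0,-0.004]}
  ]
}}

```text
clock: 23.67
eef_pos: [598.3, 118.9, 106.4]
eef_rot: [-0.442, -3.11, -0.0]
wrist_force: [0.2, -0.6, 0.2]
grip_width: -0.004
finger_force: 0.0
```

>>> {"op": "apply_moves", "data": {
  "motion": [
    {"grip":-1,"yaw":0,"travel":[0,0,-0.002]},
    {"grip":-1,"yaw":0,"travel":[0,0,-0.004]},
    {"grip":-1,"yaw":0,"travel":[0,0,-0.004]}
  ]
}}

```text
clock: 23.92
eef_pos: [598.6, 118.9, 106.1]
eef_rot: [0.442, 3.11, 0.0]
wrist_force: [-1.3, 0.7, 2.2]
grip_width: -0.003
finger_force: 1.2
```

>>> {"op": "apply_moves", "data": {
  "motion": [
    {"grip":-1,"yaw":0,"travel":[0,0,0.025]},
    {"grip":-1,"yaw":0,"travel":[-0.14,-0.11,0.03]},
    {"grip":-1,"yaw":0,"travel":[-0.293,-0.23,0.03]},
    {"grip":-1,"yaw":0,"travel":[-0.293,-0.23,0.02]},
    {"grip":-1,"yaw":0,"travel":[-0.293,-0.23,0.01]},
    {"grip":-1,"yaw":0,"travel":[-0.293,-0.23,0.006]},
    {"grip":-1,"yaw":0,"travel":[-0.293,-0.23,0.003]},
    {"grip":-1,"yaw":0,"travel":[-0.293,-0.23,0.0]},
    {"grip":-1,"yaw":0,"travel":[-0.293,-0.23,0.0]},
    {"grip":-1,"yaw":0,"travel":[-0.293,-0.23,0.0]}
  ]
}}

```text
clock: 24.75
eef_pos: [541.1, 72.6, 107.4]
eef_rot: [0.442, 3.109, -0.001]
wrist_force: [-6.5, -4.3, 10.3]
grip_width: -0.003
finger_force: 4.7
```

>>> {"op": "apply_moves", "data": {
  "motion": [
    {"grip":-1,"yaw":0,"travel":[0,0,0.025]},
    {"grip":-1,"yaw":0,"travel":[0,0.2,0.03]},
    {"grip":-1,"yaw":0,"travel":[0,0.4,0.03]},
    {"grip":-1,"yaw":0,"travel":[0,0.6,0.025]},
    {"grip":-1,"yaw":0,"travel":[0,0.6,0.015]},
    {"grip":-1,"yaw":0,"travel":[0,0.6,0.008]},
    {"grip":-1,"yaw":0,"travel":[0,0.6,0.003]},
    {"grip":-1,"yaw":0,"travel":[0,0.6,0.0]},
    {"grip":-1,"yaw":0,"travel":[0,0.6,0.0]},
    {"grip":-1,"yaw":0,"travel":[0,0.6,0.0]}
  ]
}}

```text
clock: 25.58
eef_pos: [540.7, 192.0, 106.1]
eef_rot: [0.445, 3.109, 0.001]
wrist_force: [0.3, 1.2, 3.4]
grip_width: -0.007
finger_force: 1.1
```

>>> {"op": "apply_moves", "data": {
  "motion": [
    {"grip":-1,"yaw":0,"travel":[0,0,0.025]},
    {"grip":-1,"yaw":0,"travel":[-0.14,-0.11,0.03]},
    {"grip":-1,"yaw":0,"travel":[-0.294,-0.23,0.03]},
    {"grip":-1,"yaw":0,"travel":[-0.294,-0.23,0.02]},
    {"grip":-1,"yaw":0,"travel":[-0.294,-0.23,0.012]},
    {"grip":-1,"yaw":0,"travel":[-0.294,-0.23,0.008]},
    {"grip":-1,"yaw":0,"travel":[-0.294,-0.23,0.005]},
    {"grip":-1,"yaw":0,"travel":[-0.294,-0.23,0.003]},
    {"grip":-1,"yaw":0,"travel":[-0.294,-0.23,0.003]},
    {"grip":-1,"yaw":0,"travel":[-0.294,-0.23,0.003]}
  ]
}}

```text
clock: 26.42
eef_pos: [482.0, 146.6, 107.5]
eef_rot: [0.443, 3.11, -0.001]
wrist_force: [-5.2, -3.2, 8.5]
grip_width: -0.001
finger_force: 4.1
```

>>> {"op": "apply_moves", "data": {
  "motion": [
    {"grip":-1,"yaw":0,"travel":[0,0,0.025]},
    {"grip":-1,"yaw":0,"travel":[0.03,-0.12,0.03]},
    {"grip":-1,"yaw":0,"travel":[0.054,-0.25,0.03]},
    {"grip":-1,"yaw":0,"travel":[0.054,-0.25,0.02]},
    {"grip":-1,"yaw":0,"travel":[0.054,-0.25,0.012]},
    {"grip":-1,"yaw":0,"travel":[0.054,-0.25,0.007]},
    {"grip":-1,"yaw":0,"travel":[0.054,-0.25,0.003]},
    {"grip":-1,"yaw":0,"travel":[0.054,-0.25,0.0]},
    {"grip":-1,"yaw":0,"travel":[0.054,-0.25,0.0]}
  ]
}}

```text
clock: 27.17
eef_pos: [492.9, 96.7, 108.0]
eef_rot: [0.442, 3.108, -0.002]
wrist_force: [-2.7, -5.7, 9.6]
grip_width: 0.001
finger_force: 4.7
```

>>> {"op": "apply_moves", "data": {
  "motion": [
    {"grip":-1,"yaw":0,"travel":[0,0,-0.003]},
    {"grip":-1,"yaw":0,"travel":[0,0,-0.006]},
    {"grip":-1,"yaw":0,"travel":[0,0,-0.009]},
    {"grip":-1,"yaw":0,"travel":[0,0,-0.012]},
    {"grip":-1,"yaw":0,"travel":[0,0,-0.014]},
    {"grip":-1,"yaw":0,"travel":[0,0,-0.014]},
    {"grip":-1,"yaw":0,"travel":[0,0,-0.014]}
  ]
}}

```text
clock: 27.75
eef_pos: [492.6, 96.5, 106.1]
eef_rot: [0.442, 3.108, -0.003]
wrist_force: [-7.6, -7.1, 15.9]
grip_width: -0.005
finger_force: 8.2
```

>>> {"op": "apply_moves", "data": {
  "motion": [
    {"grip":-1,"yaw":0,"travel":[0,0,0.025]},
    {"grip":-1,"yaw":0,"travel":[0.0,0.0,0.035]},
    {"grip":-1,"yaw":0,"travel":[0.12,-0.06,0.04]},
    {"grip":-1,"yaw":0,"travel":[0.24,-0.12,0.035]},
    {"grip":-1,"yaw":0,"travel":[0.24,-0.12,0.025]},
    {"grip":-1,"yaw":0,"travel":[0.24,-0.12,0.018]},
    {"grip":-1,"yaw":0,"travel":[0.24,-0.12,0.015]},
    {"grip":-1,"yaw":0,"travel":[0.24,-0.12,0.013]},
    {"grip":-1,"yaw":0,"travel":[0.24,-0.12,0.013]},
    {"grip":-1,"yaw":0,"travel":[0.24,-0.12,0.013]}
  ]
}}

```text
clock: 28.58
eef_pos: [540.5, 73.2, 106.8]
eef_rot: [0.442, 3.108, 0.001]
wrist_force: [4.0, -2.2, 5.1]
grip_width: 0.002
finger_force: 2.4
```

>>> {"op": "apply_moves", "data": {
  "motion": [
    {"grip":-1,"yaw":0,"travel":[0,0,0.025]},
    {"grip":-1,"yaw":0,"travel":[0,0.2,0.03]},
    {"grip":-1,"yaw":0,"travel":[0,0.4,0.03]},
    {"grip":-1,"yaw":0,"travel":[0,0.6,0.025]},
    {"grip":-1,"yaw":0,"travel":[0,0.6,0.015]},
    {"grip":-1,"yaw":0,"travel":[0,0.6,0.008]},
    {"grip":-1,"yaw":0,"travel":[0,0.6,0.003]},
    {"grip":-1,"yaw":0,"travel":[0,0.6,0.0]},
    {"grip":-1,"yaw":0,"travel":[0,0.6,0.0]},
    {"grip":-1,"yaw":0,"travel":[0,0.6,0.0]}
  ]
}}

```text
clock: 29.42
eef_pos: [540.1, 192.2, 106.8]
eef_rot: [0.444, 3.11, 0.002]
wrist_force: [-2.5, 3.5, 5.3]
grip_width: -0.001
finger_force: 2.5
```

>>> {"op": "apply_moves", "data": {
  "motion": [
    {"grip":-1,"yaw":0,"travel":[0,0,0.025]},
    {"grip":-1,"yaw":0,"travel":[-0.14,-0.11,0.03]},
    {"grip":-1,"yaw":0,"travel":[-0.294,-0.23,0.03]},
    {"grip":-1,"yaw":0,"travel":[-0.294,-0.23,0.02]},
    {"grip":-1,"yaw":0,"travel":[-0.294,-0.23,0.012]},
    {"grip":-1,"yaw":0,"travel":[-0.294,-0.23,0.008]},
    {"grip":-1,"yaw":0,"travel":[-0.294,-0.23,0.004]},
    {"grip":-1,"yaw":0,"travel":[-0.294,-0.23,0.001]},
    {"grip":-1,"yaw":0,"travel":[-0.294,-0.23,0.0]},
    {"grip":-1,"yaw":0,"travel":[-0.294,-0.23,0.0]}
  ]
}}

```text
clock: 30.25
eef_pos: [482.2, 147.0, 106.6]
eef_rot: [0.442, 3.109, 0.0]
wrist_force: [0.5, 0.0, 2.5]
grip_width: 0.001
finger_force: 1.5
```

>>> {"op": "apply_moves", "data": {
  "motion": [
    {"grip":-1,"yaw":0,"travel":[0,0,0.03]},
    {"grip":-1,"yaw":0,"travel":[0.2,-0.05,0.035]},
    {"grip":-1,"yaw":0,"travel":[0.4,-0.1,0.035]},
    {"grip":-1,"yaw":0,"travel":[0.587,-0.138,0.03]},
    {"grip":-1,"yaw":0,"travel":[0.587,-0.138,0.018]},
    {"grip":-1,"yaw":0,"travel":[0.587,-0.138,0.01]},
    {"grip":-1,"yaw":0,"travel":[0.587,-0.138,0.004]},
    {"grip":-1,"yaw":0,"travel":[0.587,-0.138,0.0]},
    {"grip":-1,"yaw":0,"travel":[0.587,-0.138,0.0]},
    {"grip":-1,"yaw":0,"travel":[0.587,-0.138,0.0]}
  ]
}}

```text
clock: 31.08
eef_pos: [598.9, 119.3, 107.2]
eef_rot: [0.442, 3.108, 0.001]
wrist_force: [3.0, -1.1, 4.4]
grip_width: -0.0
finger_force: 2.3
```

The tray is level: 106.65 to 107.3 around the rim at r=60, about 0.3°. Next is the projector, starting with a light touch on its top to settle the height offset.

>>> {"op": "apply_moves", "data": {
  "motion": [
    {"grip":-1,"yaw":0,"travel":[0,0,0.04]},
    {"grip":-1,"yaw":0,"travel":[-0.02,-0.15,0.1]},
    {"grip":-1,"yaw":0,"travel":[-0.04,-0.33,0.1]},
    {"grip":-1,"yaw":0,"travel":[-0.06,-0.52,0.1]},
    {"grip":-1,"yaw":0,"travel":[-0.08,-0.7,0.05]},
    {"grip":-1,"yaw":0,"travel":[-0.1,-0.85,0]},
    {"grip":-1,"yaw":0,"travel":[-0.12,-1.0,-0.05]}
  ]
}}

```text
clock: 31.67
eef_pos: [573.5, -81.8, 95.7]
eef_rot: [-0.442, -3.109, -0.001]
wrist_force: [-0.1, -0.7, 0.1]
grip_width: -0.001
finger_force: 0.0
```

>>> {"op": "apply_moves", "data": {
  "motion": [
    {"grip":-1,"yaw":-0.06,"travel":[-0.02,-0.16,-0.1]},
    {"grip":-1,"yaw":-0.115,"travel":[-0.04,-0.32,-0.15]},
    {"grip":-1,"yaw":-0.115,"travel":[-0.042,-0.43,-0.2]},
    {"grip":-1,"yaw":-0.115,"travel":[-0.042,-0.43,-0.25]},
    {"grip":-1,"yaw":-0.115,"travel":[-0.042,-0.43,-0.28]},
    {"grip":-1,"yaw":-0.115,"travel":[-0.042,-0.43,-0.28]},
    {"grip":-1,"yaw":-0.115,"travel":[-0.042,-0.43,-0.28]}
  ]
}}

```text
clock: 32.25
eef_pos: [566.2, -165.4, 40.0]
eef_rot: [-0.529, -3.096, -0.001]
wrist_force: [-0.2, 0.7, -0.1]
grip_width: 0.001
finger_force: 0.0
```

```bash
python3 - <<'E'
from wfit import *
s=robot.sense();print(s['eef_pos'],s['eef_rot'],s['wrist_force']);wm=wcam(s)
snap('wrist','w5');im=cv2.imread('pics/w5.png');print(robot.search_frame('wrist','projector'))
Rm=Ro.from_euler('z',-19.5,degrees=True).as_matrix()
for zc in(56,):
    c=np.array([566,-167,zc]);P=c+(np.array([[33,29,0],[33,-29,0],[-33,-29,0],[-33,29,0]])@Rm.T)
    p=proj(wm,P);print(p.round(1).tolist())
    cv2.polylines(im,[p.astype(int).reshape(-1,1,2)],True,(0,255,0),1)
cv2.imwrite('pics/v5.png',im)
E
```

```text
[ 566.20534135 -165.41171705   39.95529963] [-5.29319201e-01 -3.09556892e+00 -1.22343071e-03] [-0.24271639  0.71329934 -0.13620127]
[{'position': [317.0, 247.5], 'score': 0.68}]
[[367.7, 333.0], [262.8, 332.8], [257.1, 216.1], [373.1, 216.3]]
```

View pics/v5.png

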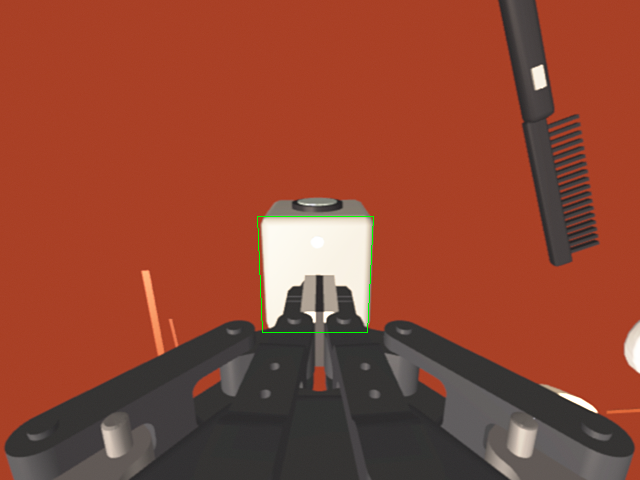

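The wrist picture shows the projector's top face exactly inside my predicted outline ((262,333) to (373,216)), with the lens at the top, so position and yaw are confirmed. Touching its top now.

>>> {"op": "apply_moves", "data": {
  "motion": [
    {"grip":-1,"yaw":0,"travel":[0,0,-0.03]},
    {"grip":-1,"yaw":0,"travel":[0,0,-0.05]},
    {"grip":-1,"yaw":0,"travel":[0,0,-0.06]},
    {"grip":-1,"yaw":0,"travel":[0,0,-0.06]}
  ]
}}

```text
clock: 32.68
eef_pos: [565.9, -166.5, 27.1]
eef_rot: [-0.531, -3.095, -0.001]
wrist_force: [-1.0, 0.5, -0.6]
grip_width: -0.003
finger_force: 0.0
```

>>> {"op": "apply_moves", "data": {
  "motion": [
    {"grip":-1,"yaw":0,"travel":[0,0,-0.003]},
    {"grip":-1,"yaw":0,"travel":[0,0,-0.006]},
    {"grip":-1,"yaw":0,"travel":[0,0,-0.006]}
  ]
}}

```text
clock: 32.93
eef_pos: [566.4, -166.9, 26.9]
eef_rot: [0.532, 3.096, 0.0]
wrist_force: [0.3, 0.7, -0.2]
grip_width: -0.001
finger_force: 0.0
```

>>> {"op": "apply_moves", "data": {
  "motion": [
    {"grip":-1,"yaw":0,"travel":[0,0,-0.003]},
    {"grip":-1,"yaw":0,"travel":[0,0,-0.006]},
    {"grip":-1,"yaw":0,"travel":[0,0,-0.006]}
  ]
}}

```text
clock: 33.18
eef_pos: [566.3, -166.9, 25.5]
eef_rot: [-0.532, -3.096, -0.0]
wrist_force: [0.2, -0.6, 0.5]
grip_width: -0.006
finger_force: 0.0
```

>>> {"op": "apply_moves", "data": {
  "motion": [
    {"grip":-1,"yaw":0,"travel":[0,0,-0.003]},
    {"grip":-1,"yaw":0,"travel":[0,0,-0.006]},
    {"grip":-1,"yaw":0,"travel":[0,0,-0.006]}
  ]
}}

```text
clock: 33.43
eef_pos: [566.3, -166.9, 24.3]
eef_rot: [-0.532, -3.096, -0.0]
wrist_force: [0.8, -0.6, -0.8]
grip_width: 0.0
finger_force: 0.0
```

>>> {"op": "apply_moves", "data": {
  "motion": [
    {"grip":-1,"yaw":0,"travel":[0,0,-0.003]},
    {"grip":-1,"yaw":0,"travel":[0,0,-0.005]},
    {"grip":-1,"yaw":0,"travel":[0,0,-0.005]}
  ]
}}

```text
clock: 33.68
eef_pos: [566.3, -166.9, 23.3]
eef_rot: [-0.532, -3.096, -0.0]
wrist_force: [0.0, -0.1, 0.1]
grip_width: -0.001
finger_force: 0.0
```

>>> {"op": "apply_moves", "data": {
  "motion": [
    {"grip":-1,"yaw":0,"travel":[0,0,-0.003]},
    {"grip":-1,"yaw":0,"travel":[0,0,-0.006]},
    {"grip":-1,"yaw":0,"travel":[0,0,-0.006]}
  ]
}}

```text
clock: 33.93
eef_pos: [566.3, -166.9, 22.1]
eef_rot: [-0.532, -3.096, -0.0]
wrist_force: [-0.0, -0.5, -0.1]
grip_width: -0.001
finger_force: 0.0
```

>>> {"op": "apply_moves", "data": {
  "motion": [
    {"grip":-1,"yaw":0,"travel":[0,0,-0.003]},
    {"grip":-1,"yaw":0,"travel":[0,0,-0.005]},
    {"grip":-1,"yaw":0,"travel":[0,0,-0.005]}
  ]
}}

```text
clock: 34.18
eef_pos: [566.3, -166.9, 21.1]
eef_rot: [-0.532, -3.096, -0.0]
wrist_force: [0.4, -0.4, 0.1]
grip_width: -0.001
finger_force: 0.0
```

>>> {"op": "apply_moves", "data": {
  "motion": [
    {"grip":-1,"yaw":0,"travel":[0,0,-0.003]},
    {"grip":-1,"yaw":0,"travel":[0,0,-0.005]},
    {"grip":-1,"yaw":0,"travel":[0,0,-0.005]}
  ]
}}

```text
clock: 34.43
eef_pos: [566.3, -166.9, 20.1]
eef_rot: [-0.532, -3.096, -0.0]
wrist_force: [-0.5, 0.8, 0.0]
grip_width: -0.001
finger_force: 0.0
```

>>> {"op": "apply_moves", "data": {
  "motion": [
    {"grip":-1,"yaw":0,"travel":[0,0,-0.003]},
    {"grip":-1,"yaw":0,"travel":[0,0,-0.006]},
    {"grip":-1,"yaw":0,"travel":[0,0,-0.006]}
  ]
}}

```text
clock: 34.68
eef_pos: [566.4, -166.9, 19.2]
eef_rot: [0.532, 3.096, 0.0]
wrist_force: [-0.4, -0.2, 1.2]
grip_width: -0.002
finger_force: 0.7
```

>>> {"op": "apply_moves", "data": {
  "motion": [
    {"grip":-1,"yaw":0,"travel":[0,0,-0.003]},
    {"grip":-1,"yaw":0,"travel":[0,0,-0.006]},
    {"grip":-1,"yaw":0,"travel":[0,0,-0.006]}
  ]
}}

```text
clock: 34.93
eef_pos: [566.5, -166.9, 19.2]
eef_rot: [0.532, 3.096, -0.0]
wrist_force: [-4.3, 1.7, 7.2]
grip_width: -0.003
finger_force: 4.3
```

>>> {"op": "apply_moves", "data": {
  "motion": [
    {"grip":-1,"yaw":0,"travel":[0,0,-0.003]},
    {"grip":-1,"yaw":0,"travel":[0,0,-0.006]},
    {"grip":-1,"yaw":0,"travel":[0,0,-0.006]}
  ]
}}

```text
clock: 35.18
eef_pos: [566.8, -167.0, 19.2]
eef_rot: [0.532, 3.095, -0.0]
wrist_force: [-7.3, 2.4, 15.2]
grip_width: 0.003
finger_force: 7.5
```

>>> {"op": "apply_moves", "data": {
  "motion": [
    {"grip":-1,"yaw":0,"travel":[0,0,0.06]},
    {"grip":1,"yaw":0,"travel":[0,0,0.12]},
    {"grip":1,"yaw":0,"travel":[0,0,0.12]},
    {"grip":1,"yaw":0,"travel":[0,0,0.12]},
    {"grip":1,"yaw":0,"travel":[0,0,0.12]},
    {"grip":1,"yaw":0,"travel":[0,0,0.12]},
    {"grip":1,"yaw":0,"travel":[0,0,0.12]}
  ]
}}

```text
clock: 35.77
eef_pos: [565.9, -166.8, 39.8]
eef_rot: [-0.532, -3.095, -0.0]
wrist_force: [-0.1, -0.5, 0.9]
grip_width: 0.846
finger_force: 0.0
```

```bash
python3 - <<'E'
from wfit import *
s=robot.sense();print(robot.grasp_offset,s['grip_width'],s['eef_pos'])
im=snap('wrist','w6');cv2.imwrite('pics/v6.png',im[:,:,::-1])
E
```

```text
-18.700000000000003 0.8461437722237823 [ 565.94367163 -166.75272793   39.82952436]
```

View pics/v6.png

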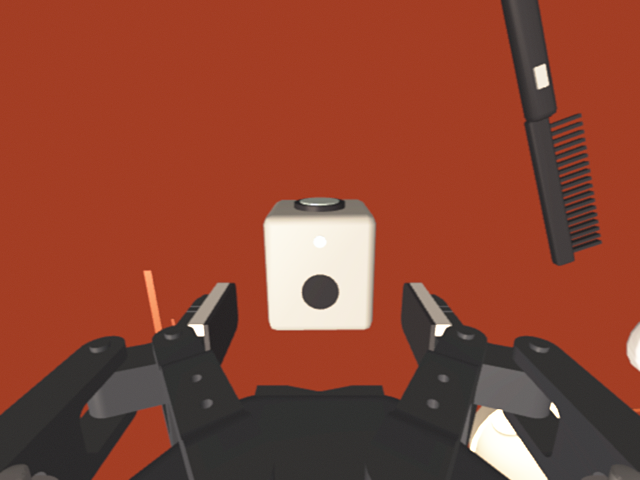

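>>> {"op": "apply_moves", "data": {
  "motion": [
    {"grip":1,"yaw":0,"travel":[0,0,-0.06]},
    {"grip":1,"yaw":0,"travel":[0,0,-0.12]},
    {"grip":1,"yaw":0,"travel":[0,0,-0.16]},
    {"grip":1,"yaw":0,"travel":[0,0,-0.2]},
    {"grip":1,"yaw":0,"travel":[0,0,-0.2]}
  ]
}}

```text
clock: 36.23
eef_pos: [564.7, -166.3, -2.4]
eef_rot: [-0.531, -3.092, -0.001]
wrist_force: [0.2, -0.5, -0.6]
grip_width: 0.999
finger_force: 0.0
```

>>> {"op": "apply_moves", "data": {
  "motion": [
    {"grip":1,"yaw":0,"travel":[0,0,-0.02]},
    {"grip":1,"yaw":0,"travel":[0,0,-0.04]},
    {"grip":1,"yaw":0,"travel":[0,0,-0.06]},
    {"grip":1,"yaw":0,"travel":[0,0,-0.075]},
    {"grip":1,"yaw":0,"travel":[0,0,-0.075]}
  ]
}}

```text
clock: 36.65
eef_pos: [566.0, -166.8, -15.1]
eef_rot: [-0.532, -3.095, -0.0]
wrist_force: [-0.4, 0.2, 0.1]
grip_width: 1.003
finger_force: 0.0
```

>>> {"op": "apply_moves", "data": {
  "motion": [
    {"grip":1,"yaw":0,"travel":[0,0,-0.02]},
    {"grip":1,"yaw":0,"travel":[0,0,-0.04]},
    {"grip":1,"yaw":0,"travel":[0,0,-0.055]},
    {"grip":1,"yaw":0,"travel":[0,0,-0.055]}
  ]
}}

```text
clock: 36.98
eef_pos: [565.8, -166.7, -26.3]
eef_rot: [-0.532, -3.095, -0.001]
wrist_force: [-0.1, -1.0, -0.4]
grip_width: 0.999
finger_force: 0.0
```

>>> {"op": "apply_moves", "data": {
  "newtons": 40,
  "motion": [
    {"grip":-1,"yaw":0,"travel":[0,0,0]},
    {"grip":-1,"yaw":0,"travel":[0,0,0]},
    {"grip":-1,"yaw":0,"travel":[0,0,0]},
    {"grip":-1,"yaw":0,"travel":[0,0,0]},
    {"grip":-1,"yaw":0,"travel":[0,0,0]},
    {"grip":-1,"yaw":0,"travel":[0,0,0]}
  ]
}}

```text
clock: 37.48
eef_pos: [566.7, -166.9, -25.0]
eef_rot: [0.532, 3.095, 0.0]
wrist_force: [0.7, 0.6, 1.4]
grip_width: 0.677
finger_force: 44.7
```

>>> {"op": "apply_moves", "data": {
  "motion": [
    {"grip":-1,"yaw":0,"travel":[0,0,0]},
    {"grip":-1,"yaw":0,"travel":[0,0,0]},
    {"grip":-1,"yaw":0,"travel":[0,0,0]}
  ]
}}

```text
clock: 37.73
eef_pos: [566.7, -166.9, -25.0]
eef_rot: [0.532, 3.095, 0.0]
wrist_force: [1.6, 0.3, 3.2]
grip_width: 0.672
finger_force: 44.6
```

>>> {"op": "apply_moves", "data": {
  "motion": [
    {"grip":-1,"yaw":0,"travel":[0,0,0.05]},
    {"grip":-1,"yaw":0,"travel":[0,0,0.15]},
    {"grip":-1,"yaw":0,"travel":[0,0,0.28]},
    {"grip":-1,"yaw":0,"travel":[0,0,0.42]},
    {"grip":-1,"yaw":0,"travel":[0,0,0.56]},
    {"grip":-1,"yaw":0,"travel":[0,0,0.7]},
    {"grip":-1,"yaw":0,"travel":[0,0.05,0.8]},
    {"grip":-1,"yaw":0,"travel":[-0.01,0.15,0.86]},
    {"grip":-1,"yaw":0,"travel":[-0.02,0.28,0.86]},
    {"grip":-1,"yaw":0,"travel":[-0.03,0.42,0.86]}
  ]
}}

```text
clock: 38.57
eef_pos: [560.0, -82.7, 147.5]
eef_rot: [0.534, 3.095, -0.0]
wrist_force: [0.4, 0.6, -2.6]
grip_width: 0.674
finger_force: 44.4
```

>>> {"op": "apply_moves", "data": {
  "motion": [
    {"grip":-1,"yaw":0,"travel":[-0.01,0.14,0]},
    {"grip":-1,"yaw":0,"travel":[-0.03,0.28,0]},
    {"grip":-1,"yaw":0,"travel":[-0.05,0.42,0]},
    {"grip":-1,"yaw":0,"travel":[-0.07,0.56,0]},
    {"grip":-1,"yaw":0,"travel":[-0.08,0.7,0]},
    {"grip":-1,"yaw":0,"travel":[-0.09,0.83,0]},
    {"grip":-1,"yaw":0,"travel":[-0.1,0.93,0]},
    {"grip":-1,"yaw":0,"travel":[-0.1,1.0,0]},
    {"grip":-1,"yaw":0,"travel":[-0.1,1.0,0]}
  ]
}}

```text
clock: 39.32
eef_pos: [539.4, 119.5, 146.2]
eef_rot: [-0.527, -3.095, -0.0]
wrist_force: [-0.4, -0.3, -2.9]
grip_width: 0.678
finger_force: 44.3
```

>>> {"op": "apply_moves", "data": {
  "motion": [
    {"grip":-1,"yaw":0,"travel":[0,0.04,0]},
    {"grip":-1,"yaw":0,"travel":[0,0.075,0]},
    {"grip":-1,"yaw":0,"travel":[0,0.075,0]},
    {"grip":-1,"yaw":0,"travel":[0,0.075,0]},
    {"grip":-1,"yaw":0,"travel":[0,0.075,0]}
  ]
}}

```text
clock: 39.73
eef_pos: [540.4, 131.6, 146.6]
eef_rot: [-0.533, -3.096, 0.0]
wrist_force: [-0.6, 0.5, -3.6]
grip_width: 0.677
finger_force: 44.3
```

>>> {"op": "apply_moves", "data": {
  "motion": [
    {"grip":-1,"yaw":0,"travel":[0,0,-0.03]},
    {"grip":-1,"yaw":0,"travel":[0,0,-0.07]},
    {"grip":-1,"yaw":0,"travel":[0,0,-0.1]},
    {"grip":-1,"yaw":0,"travel":[0,0,-0.12]},
    {"grip":-1,"yaw":0,"travel":[0,0,-0.125]},
    {"grip":-1,"yaw":0,"travel":[0,0,-0.125]},
    {"grip":-1,"yaw":0,"travel":[0,0,-0.125]}
  ]
}}

```text
clock: 40.32
eef_pos: [540.4, 132.1, 121.7]
eef_rot: [0.532, 3.096, 0.0]
wrist_force: [-0.5, -0.6, -2.7]
grip_width: 0.674
finger_force: 44.3
```

>>> {"op": "apply_moves", "data": {
  "motion": [
    {"grip":-1,"yaw":0,"travel":[0,0,-0.003]},
    {"grip":-1,"yaw":0,"travel":[0,0,-0.006]},
    {"grip":-1,"yaw":0,"travel":[0,0,-0.006]}
  ]
}}

```text
clock: 40.57
eef_pos: [540.4, 132.1, 120.5]
eef_rot: [0.532, 3.096, 0.0]
wrist_force: [-0.3, -1.2, -2.3]
grip_width: 0.676
finger_force: 44.3
```

>>> {"op": "apply_moves", "data": {
  "motion": [
    {"grip":-1,"yaw":0,"travel":[0,0,-0.002]},
    {"grip":-1,"yaw":0,"travel":[0,0,-0.004]},
    {"grip":-1,"yaw":0,"travel":[0,0,-0.004]}
  ]
}}

```text
clock: 40.82
eef_pos: [540.3, 132.1, 119.6]
eef_rot: [0.532, 3.096, 0.0]
wrist_force: [-0.4, -1.2, -2.5]
grip_width: 0.671
finger_force: 44.3
```

>>> {"op": "apply_moves", "data": {
  "motion": [
    {"grip":-1,"yaw":0,"travel":[0,0,-0.002]},
    {"grip":-1,"yaw":0,"travel":[0,0,-0.004]},
    {"grip":-1,"yaw":0,"travel":[0,0,-0.004]}
  ]
}}

```text
clock: 41.07
eef_pos: [540.4, 132.2, 119.0]
eef_rot: [0.532, 3.096, 0.0]
wrist_force: [-1.1, -0.3, -2.0]
grip_width: 0.67
finger_force: 44.5
```

>>> {"op": "apply_moves", "data": {
  "motion": [
    {"grip":-1,"yaw":0,"travel":[0,0,-0.002]},
    {"grip":-1,"yaw":0,"travel":[0,0,-0.003]},
    {"grip":-1,"yaw":0,"travel":[0,0,-0.003]}
  ]
}}

```text
clock: 41.32
eef_pos: [540.5, 132.1, 118.8]
eef_rot: [0.532, 3.095, 0.001]
wrist_force: [-2.4, -0.5, 2.0]
grip_width: 0.675
finger_force: 44.5
```

>>> {"op": "apply_moves", "data": {
  "motion": [
    {"grip":0.4,"yaw":0,"travel":[0,0,0]},
    {"grip":0.5,"yaw":0,"travel":[0,0,0]},
    {"grip":0.6,"yaw":0,"travel":[0,0,0]},
    {"grip":0.8,"yaw":0,"travel":[0,0,0]},
    {"grip":1,"yaw":0,"travel":[0,0,0]},
    {"grip":1,"yaw":0,"travel":[0,0,0]},
    {"grip":1,"yaw":0,"travel":[0,0,0]},
    {"grip":1,"yaw":0,"travel":[0,0,0]}
  ]
}}

```text
clock: 41.98
eef_pos: [540.4, 132.1, 118.2]
eef_rot: [0.532, 3.096, 0.0]
wrist_force: [-0.1, 0.0, -0.5]
grip_width: 1.002
finger_force: 0.0
```

>>> {"op": "apply_moves", "data": {
  "motion": [
    {"grip":1,"yaw":0,"travel":[0,0,0.03]},
    {"grip":1,"yaw":0,"travel":[0,0,0.1]},
    {"grip":1,"yaw":0,"travel":[0,0,0.2]},
    {"grip":1,"yaw":0,"travel":[0,0,0.32]},
    {"grip":1,"yaw":0,"travel":[0,0,0.45]},
    {"grip":1,"yaw":0,"travel":[0,0,0.55]},
    {"grip":1,"yaw":0,"travel":[0,0,0.55]},
    {"grip":1,"yaw":0,"travel":[0,0,0.55]}
  ]
}}

```text
clock: 42.65
eef_pos: [540.9, 132.2, 229.9]
eef_rot: [0.531, 3.093, 0.002]
wrist_force: [-0.2, -0.4, -1.0]
grip_width: 1.001
finger_force: 0.0
```

```bash
python3 - <<'E'
from wfit import *
s=robot.sense();print(s['eef_pos'],s['clock'],s['grip_width'],s['wrist_force'])
im=snap('wrist','w7');wm=wcam(robot.sense())
im=im[:,:,::-1].copy()
Rm=Ro.from_euler('z',-19.5,degrees=True).as_matrix()
c=np.array([540,132.,199.75]);P=c+(np.array([[33,29,0],[33,-29,0],[-33,-29,0],[-33,29,0]])@Rm.T)
for q,col in((P,(0,255,0)),(disc([540,132,143.75,0,0]),(255,255,0))):
    cv2.polylines(im,[proj(wm,q).astype(int).reshape(-1,1,2)],True,col,1)
cv2.imwrite('pics/v7.png',im)
E
```

```text
[540.90788486 132.20932711 229.90153066] 42.65 1.0009721455823768 [-0.21953313 -0.36593104 -1.00348792]Traceback (most recent call last):
  File "<stdin>", line 7, in <module>
  File "wfit.py", line 8, in disc
    n=np.array([p[3],p[4],1]);n/=np.linalg.norm(n);e=np.cross([0,1,0],n);e/=np.linalg.norm(e);f=np.cross(n,e)
                              ^^^^^^^^^^^^^^^^^^^^
numpy._core._exceptions._UFuncOutputCastingError: Cannot cast ufunc 'divide' output from dtype('float64') to dtype('int64') with casting rule 'same_kind'
```

```bash
python3 - <<'E'
from wfit import *
im=cv2.imread('pics/w7.png');wm=wcam(robot.sense())
Rm=Ro.from_euler('z',-19.5,degrees=True).as_matrix()
c=np.array([540,132.,199.75]);P=c+(np.array([[33,29,0],[33,-29,0],[-33,-29,0],[-33,29,0]])@Rm.T)
for q,col in((P,(0,255,0)),(disc([540,132,143.75,0.,1e-6]),(255,255,0))):
    cv2.polylines(im,[proj(wm,q).astype(int).reshape(-1,1,2)],True,col,1)
cv2.imwrite('pics/v7b.png',im)
E
```

```text
(no output)
```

View pics/v7b.png

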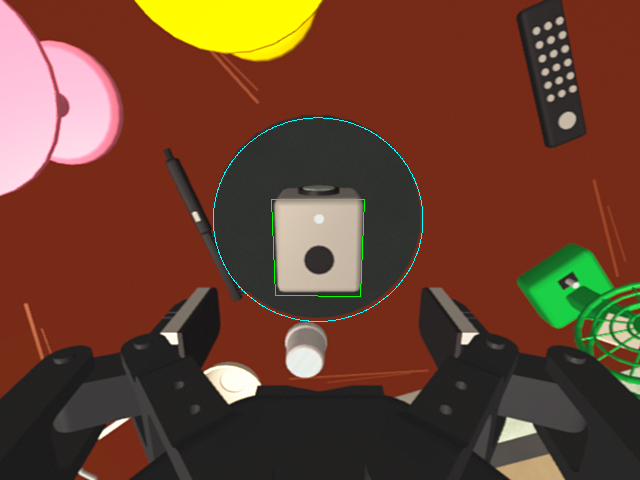

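The picture shows the projector upright, lens at (318,189), centred at about (318,247) inside the level tray's predicted outline. The gripper is clear of it and the other things are still in place.

```bash
python3 -c "
from cell import robot
print(robot.job_done())"
```

```text
the job is handed in; nothing more can be done
None
```

The job is handed in: I felt the tray, pressed its high side down until it was level to about 0.3° across the points I touched, and stood the projector upright in the middle, finishing at about 43 s with the gripper clear of everything; the hand-in returned no verdict.

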